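# Load the last highball in the glass dryer and start it

## Robot

A 6-joint arm with a two-finger parallel gripper is mounted at the origin on the work surface. World frame = base frame: x ahead of the robot, y to its left, z up, the work surface at z = 0. Lengths are in mm, angles in degrees, forces in N, time in s.
With the tool pointing down it reaches from about 300 to 850 mm from the base axis. Payload 4.2 kg.
Tool frame: the origin (TCP) lies at the very end of the fingers, on their centre line; the grasp point (between the pads) lies 19 mm behind it; z points along the fingers, y is the line along which they close (so a half turn about z gives the same grasp; the last joint's range is limited). The gripper opens to 91 mm and grips with 3 to 60 N. Pads are 32 mm wide; open, the fingers measure 118 mm over their backs; the gripper's body (76 mm by 178 mm) begins 60 mm behind the grasp point.
Start: joints at [69.958, 18.312, 89.639, -0, 72.044, -1.146], TCP at [186.219, 544.027, 213.976] pointing down, gripper open.
Joint ranges: [-177.97, 177.97], [-48.28, 115.42], [12.27, 149.76], [-77.06, 257.06], [2.81, 150.46], [-146.56, 146.56]. Speed limits (degrees/s): [147.25, 147.25, 180, 180, 180, 180].

## Interface

Orientations are given as [roll, pitch, yaw] about the fixed x, y, z axes, in that order (R = Rz(yaw) Ry(pitch) Rx(roll)).
In Python, from workcell import env, grab_frame gives the robot as it stands. The module is installed in compiled form; this text tells all that it offers.
- The arm moves only by the tool move_arm, never from a script. Its argument "plan" is a list of rows, each an object of numbers: "tx", "ty", "tz": the shift along the tool's x, y, z in cm; "wx", "wy", "wz": the turn, a rotation vector about the tool's x, y, z in rad. In form: [{"tx": .., "ty": .., "tz": .., "wx": .., "wy": .., "wz": ..}, ...]. A call has 1 to 12 rows; each row shifts and turns the commanded pose from where the row before left it, along the tool's axes as they then stand; what a row does not reach is not made up. A row lasts 1/12 s, in which the tool goes at most 41.7 mm and 7.16 degrees, less where a joint would pass 70% of its speed; a pose out of reach is approached as far as the arm can. A call is refused whole if a number of a shift passes 4.17 or a number of a turn 0.125, either way. A call with a gripper value outside its range is refused whole. "gripper" is the finger opening in cm, from 0 to 9.12, set as the call begins (left out, the last holds). The fingers move at their own pace and stop on an object; "force" is the grip in N (left out, the last holds). Time passes only in rows, so rows that do not move let the fingers close. It gives the time, the measured TCP pose, the force, the opening and the grip force at its end, in the units of the state.
- env.state(): the state, without advancing time (a new reading comes with each control period).
- grab_frame(name): name is "side" or "top"; returns a dict with "color" (400x640x3 uint8, red, green, blue), "vfov" (degrees; the focal length in pixels is half the picture's height over the tangent of half this angle, whatever the lens; pixels are square), "cx", "cy" (the principal point, pixels), "view" (4x4, takes a point from world to camera coordinates). Camera axes: x right, y up, looking along -z (the intrinsics and any distortion apply to the point x, -y, -z); pixel columns grow to the right and rows downward; lengths in mm; the calibration is good to about 2 mm. A picture is of the moment at which its call begins. There is no depth.
- env.job_done(): hands the job in; it is judged then, once.
The state is a dict: "time_s": time; "qpos": joint angles; "qvel": joint speeds; "effort": joint torques, N m; "ee_pos": TCP position; "ee_rot": TCP orientation; "force": force on the tool from outside, world axes, zero at the start; "torque": the same for the moment, N m; "gripper_width": finger opening in mm; "gripper_force": force on a finger pad.
Only numpy, scipy, OpenCV 4.12 (cv2) and the standard library are available. Lean on these libraries where they do the work, as an engineer would, in place of code of your own. Each camera call takes 0.05 s, during which the arm holds its last target. There are 200 camera calls.

## Task

Turn the highball glass lying on the draining board upside down over the free air tube of the glass dryer, set it down gently so that its rim sits flat on the deck, and let go of it. Then work the dryer's keys one at a time, each well in and out again, with a light touch and no jabbing: hold the power key in for a full second, then press the tall-glass key, the timer key and last the start key; leave the other keys alone, and disturb neither the other glasses nor the muddler.

Things in the scene. Friction and masses are not known exactly. Their poses are not given: they have to be found in the camera images.
- dryer: warm-air glass dryer: fixed brushed-steel housing, 200 mm deep (own x), 340 mm wide (own y). Origin: centre of its underside; x away from the robot, y to the robot's left, z up. Its flat slotted deck is 60 mm above the table (own x from -35 to 100 mm) and carries three upright air tubes in a row along y, 115 mm apart. The key panel is in front of the deck, facing the robot.
- dryer_panel (a point): middle of the dryer's key panel, 48 mm above the table, axes as the dryer's. The panel slopes at 0.347 rad (20 degrees), from 60 mm at the deck down to 36 mm at the front edge; outward normal (-0.340, 0, 0.940) in these axes. Six grey spring keys 50 mm apart stand in one row across it (left = +y, as seen from the robot). All spring back. Over 20 N on panel or key would harm it.
- tube_free: the one air tube that has no glass on it (fixed): a steel tube 16 mm across and 100 mm tall with a rounded tip and a collar 20 mm across and 3 mm high at its foot. Origin: centre of its foot, on the deck; z up. Which of the three places is free varies.
- glass: straight-sided clear highball (tall) glass, 62 mm across outside, 56 mm inside, 130 mm tall, base 10 mm thick, about 0.28 kg. Origin: on its axis at mid-height; own x runs along the axis towards the mouth. It starts lying on its side on the draining board, axis about 38 mm above the table, mouth away from the robot.
- glass_mouth (a point): centre of the glass's open mouth, in the plane of the rim (65 mm from the glass's origin along its x); lies on the deck plane, 60 mm above the table, when the glass stands upside down on the dryer.
- drainer: fixed ribbed stainless draining board, 300 x 240 mm, plate 6 mm thick with ribs 11 mm high, 32 mm apart, running along its x; edge 12 mm high. Origin: centre of its underside.
- glass_b: bystander: same kind of highball glass, already upside down on another tube of the dryer. Origin: centre of its rim, on the deck; z up.
- glass_c: bystander: as glass_b, on the remaining tube.
- muddler: bystander: wooden bar muddler, 200 mm long, 22 mm thick, lying on the draining board. Origin at its middle, x along it.
- goblet: bystander: stemmed water goblet standing on the table, 164 mm tall, 78 mm across. Origin: centre of its foot.
- key_power_top (a point): middle of the top face of the power key: round, 22 mm across, first from the left; stands 8 mm out of the panel when at rest; z is the panel's outward normal, x up the slope.
- key_power (a joint): travel of the power key, m: 0 at rest, 0.005 at its stop. Spring: it starts to move at 1.3 N, is 3 mm in at 3.4 N and at its stop at 4.8 N. It registers once 3 mm in for a tenth of a second; the power key has to be kept in for a full second.
- key_short_top (a point): middle of the top face of the short-glass programme key: the shortest of three bar keys (12 mm long up the slope, 13 mm wide), second from the left; stands 8 mm out of the panel when at rest; z is the panel's outward normal, x up the slope.
- key_short (a joint): travel of the short-glass programme key, m: 0 at rest, 0.005 at its stop. Spring: it starts to move at 1.3 N, is 3 mm in at 3.4 N and at its stop at 4.8 N. It registers once 3 mm in for a tenth of a second.
- key_medium_top (a point): middle of the top face of the medium-glass programme key: bar 20 mm long up the slope, 13 mm wide, third from the left; stands 8 mm out of the panel when at rest; z is the panel's outward normal, x up the slope.
- key_medium (a joint): travel of the medium-glass programme key, m: 0 at rest, 0.005 at its stop. Spring: it starts to move at 1.3 N, is 3 mm in at 3.4 N and at its stop at 4.8 N. It registers once 3 mm in for a tenth of a second.
- key_tall_top (a point): middle of the top face of the tall-glass programme key: the longest bar, 30 mm long up the slope, 13 mm wide, fourth from the left; stands 8 mm out of the panel when at rest; z is the panel's outward normal, x up the slope.
- key_tall (a joint): travel of the tall-glass programme key, m: 0 at rest, 0.005 at its stop. Spring: it starts to move at 1.3 N, is 3 mm in at 3.4 N and at its stop at 4.8 N. It registers once 3 mm in for a tenth of a second.
- key_timer_top (a point): middle of the top face of the timer key: the small round one, 15 mm across, fifth from the left; stands 8 mm out of the panel when at rest; z is the panel's outward normal, x up the slope.
- key_timer (a joint): travel of the timer key, m: 0 at rest, 0.005 at its stop. Spring: it starts to move at 1.3 N, is 3 mm in at 3.4 N and at its stop at 4.8 N. It registers once 3 mm in for a tenth of a second.
- key_start_top (a point): middle of the top face of the start key: the broad rectangular one, 28 mm wide and 22 mm up the slope, last on the right; stands 8 mm out of the panel when at rest; z is the panel's outward normal, x up the slope.
- key_start (a joint): travel of the start key, m: 0 at rest, 0.005 at its stop. Spring: it starts to move at 1.3 N, is 3 mm in at 3.4 N and at its stop at 4.8 N. It registers once 3 mm in for a tenth of a second.
Mind the look-alikes: they are no part of the job. What is shaped like the glass but brown or turquoise is not meant.

How it is judged:
By the outcome, as a careful person would: the job done as asked, in the order asked, and still so for the second after the job is handed in, with the robot touching nothing.
It also fails if it takes over 72 s, if anything falls off the work surface, if the arm or the gripper's body presses on something with over 40 N, if the wrist force passes 120 N, or if a joint passes its speed limit or range.

## Working session

There is one attempt and no reset: what is moved stays moved. The work goes in short steps, Python scripts to look and compute and a tool call to move; the robot and the scene stay as the last step left them, time stands still between calls to the robot, and variables do not carry over. Pictures are saved under pics/ and viewed, at most 10 in all, crops included, and the job is handed in when it is done.

Besides the shell and the picture viewer there is one more tool, called after "Emit:" as name([rows], argument=value, ...), one row to a line, values as JSON. move_arm: Moves the arm, as the interface text tells. Its arguments: {"type":"object","properties":{"plan":{"type":"array","items":{"type":"object","properties":{"tx":{"type":"number"},"ty":{"type":"number"},"tz":{"type":"number"},"wx":{"type":"number"},"wy":{"type":"number"},"wz":{"type":"number"}}}},"gripper":{"type":"number"},"force":{"type":"number"}},"required":["plan"]}

```bash
mkdir -p pics
python3 - <<'E'
from workcell import env, grab_frame
import cv2
for n in("side","top"):
    f=grab_frame(n);cv2.imwrite(f"pics/{n}0.png",f["color"][:,:,::-1])
    print(n,{k:(v.tolist() if hasattr(v,'tolist') else v) for k,v in f.items() if k!="color"})
print(env.state())
E
```

```text
side {'vfov': 48.58522566533543, 'cx': 320.55553263849737, 'cy': 195.8312350742511, 'view': [[0.7644173561155126, -0.6444414933585917, -0.01900703309613545, -343.8691960430072], [0.5020425596981893, 0.5764940034063825, 0.6446766106259569, -314.1754323114709], [-0.4044989170826783, -0.5023443297920558, 0.7642190788018253, -1063.1734602629583], [0.0, 0.0, 0.0, 1.0]]}
top {'vfov': 54.428150861516706, 'cx': 318.9589563455262, 'cy': 193.43409869007138, 'view': [[0.025260101110864866, -0.9994137673374263, 0.023109499091966395, -12.802113896207713], [0.9825330855012991, 0.029083488782973923, 0.1838012148368647, -500.893269381353], [-0.18436556941892798, 0.018063010176140225, 0.9826917443818335, -1402.6807811717317], [0.0, 0.0, 0.0, 1.0]]}
{'time_s': 0.1, 'qpos': array([ 6.99575243e+01,  1.83469613e+01,  8.96978527e+01, -3.52512690e-05,
        7.20461952e+01, -1.14689092e+00]), 'qvel': array([ 0.06747272, -0.18295317, -0.28042418,  0.00873037,  0.0271766 ,
        0.02103261]), 'effort': array([-2.36720934e-04, -4.13332343e+01, -2.32511508e+01,  7.28691998e-02,
        4.23186645e-02, -4.69581119e-05]), 'ee_pos': array([186.06396952, 543.58462168, 213.22516068]), 'ee_rot': array([-1.79909008e+02, -1.78810038e-03,  1.61104425e+02]), 'force': array([-0.78933055,  0.58003308,  0.24963772]), 'torque': array([0.00634175, 0.02065552, 0.00936949]), 'gripper_force': 0.0, 'gripper_width': 90.83861260996132}
```

View pics/side0.png

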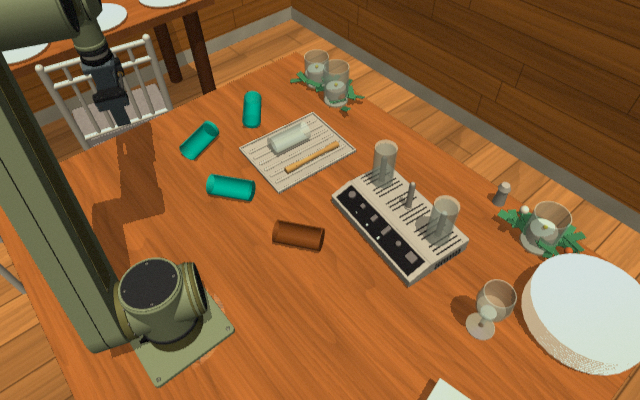

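View pics/top0.png

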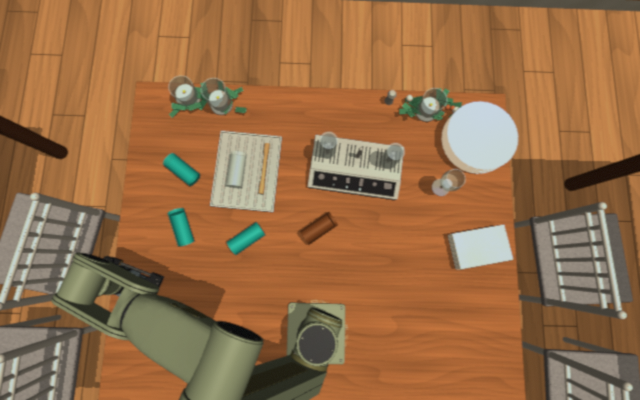

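Candidates for the glass: clear one on the drainer (top 235,168; side 290,138). Look-alikes are turquoise (top 181,169; 180,227; 245,238) and brown (317,229). Glasses on the dryer are at top (328,142) and (395,154). I choose the clear one on the drainer. The free tube is the middle one (top 356,153; side 410,192).

Run:
```python
import cv2
a=cv2.imread("pics/top0.png")[122:217,205:413];cv2.imwrite("pics/topc.png",cv2.resize(a,None,fx=3.8,fy=3.8,interpolation=cv2.INTER_CUBIC))
a=cv2.imread("pics/side0.png")[105:290,233:473];cv2.imwrite("pics/sidec.png",cv2.resize(a,None,fx=3.2,fy=3.2,interpolation=cv2.INTER_CUBIC))
```

```text
(no output)
```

View pics/topc.png

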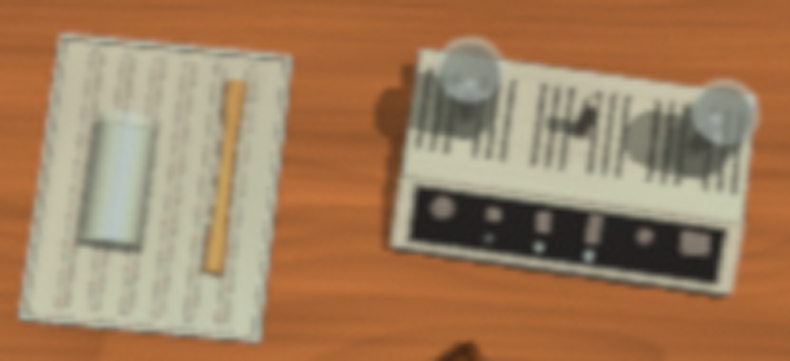

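View pics/sidec.png

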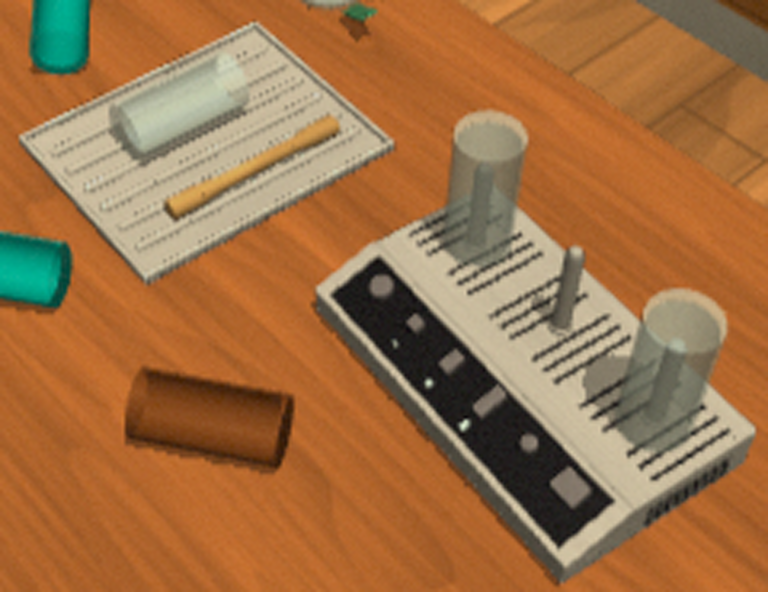

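The crops confirm it. The glass base is at top-crop (110,246) and its mouth at (127,117), clear and colourless. The six keys run from (442,208) to (695,243), power on the left and start on the right. The tube in the middle is free.

```bash
cat > h.py <<'E'
import numpy as np
from scipy.optimize import least_squares
V={'side':(48.58522566533543,320.55553263849737,195.8312350742511,np.array([[0.7644173561155126,-0.6444414933585917,-0.01900703309613545,-343.8691960430072],[0.5020425596981893,0.5764940034063825,0.6446766106259569,-314.1754323114709],[-0.4044989170826783,-0.5023443297920558,0.7642190788018253,-1063.1734602629583]])),
'top':(54.428150861516706,318.9589563455262,193.43409869007138,np.array([[0.025260101110864866,-0.9994137673374263,0.023109499091966395,-12.802113896207713],[0.9825330855012991,0.029083488782973923,0.1838012148368647,-500.893269381353],[-0.18436556941892798,0.018063010176140225,0.9826917443818335,-1402.6807811717317]]))}
def proj(n,P):
    v,cx,cy,M=V[n];f=200/np.tan(np.radians(v/2));c=M[:,:3]@P+M[:,3];return np.array([cx-f*c[0]/c[2],cy+f*c[1]/c[2]])
def ray(n,uv,z):
    v,cx,cy,M=V[n];f=200/np.tan(np.radians(v/2));R=M[:,:3];o=-R.T@M[:,3]
    d=R.T@np.array([(uv[0]-cx)/f,-(uv[1]-cy)/f,-1]);return o+d*(z-o[2])/d[2]
def tri(a,b): # side, top pixel
    s=least_squares(lambda P:np.r_[proj('side',P)-a,proj('top',P)-b],[500,0,60]);return s.x,s.fun
tc=lambda p:np.array(p)/3.8+[205-.37,122-.37]
sc=lambda p:np.array(p)/3.2+[233-.34,105-.34]
E
python3 - <<'E'
from h import *
np.set_printoptions(precision=1,suppress=True)
kt=[(442,208),(494,214),(543,221),(594,229),(645,237),(695,243)]
ks=[(381,286),(416,323),(452,361),(489,402),(529,442),(570,486)]
ys=[125,75,25,-25,-75,-125]
def keys(p):
    c,s=np.cos(p[2]),np.sin(p[2]);return [np.array([p[0]+c*-70.2-s*y,p[1]+s*-70.2+c*y,55.5]) for y in ys]
for w in ((1,1),(1,0),(0,1)):
    r=lambda p:np.concatenate([np.r_[w[0]*(proj('side',P)-sc(a)),w[1]*(proj('top',P)-tc(b))] for P,a,b in zip(keys(p),ks,kt)])
    s=least_squares(r,[600,-50,0]);print(w,s.x,np.degrees(s.x[2]),np.abs(s.fun).max())
for a,b in zip(ks,kt): print(tri(sc(a),tc(b)))
c,sn=np.cos(s.x[2]),np.sin(s.x[2])
print('tube tip side z160',ray('side',sc((574,250)),158),'foot',ray('side',sc((562,328)),62),'tip top',ray('top',tc((591,98)),158))
print('glass top: base',ray('top',tc((110,246)),38),'mouth',ray('top',tc((127,117)),38))
print('glass side: base',ray('side',sc((131,130)),38),'mouth',ray('side',sc((231,80)),38))
print('drainer',[ray('top',tc(q),10)[:2] for q in((60,35),(290,55),(262,340),(20,318))])
print('drainer',[ray('side',sc(q),10)[:2] for q in((256,23),(393,147),(148,281),(22,138))])
print('muddler',[ray('top',tc(q),22)[:2] for q in((234,82),(212,272))])
E
```

```text
(1, 1) [ 620.6 -135.1   -0.1] -6.4971191140369795 0.8923033834856824
(1, 0) [ 621.  -133.5   -0.1] -6.4565849903314945 0.3766285207882163
(0, 1) [ 620.5 -137.7   -0.1] -6.563697620806828 0.23499931982215116
(array([562.5,  -4.2,  61. ]), array([ 0.1, -0. , -0.1,  0.2]))
(array([557.2, -54.8,  61.2]), array([ 0.3, -0.1, -0.2,  0.4]))
(array([ 552.4, -103.2,   59.6]), array([ 0.2, -0.1, -0.2,  0.3]))
(array([ 545.7, -153.2,   59.6]), array([ 0.3, -0.1, -0.2,  0.3]))
(array([ 539. , -203.1,   63.5]), array([ 0.1, -0. , -0.1,  0.1]))
(array([ 534.2, -251.9,   62. ]), array([ 0.2, -0.1, -0.2,  0.3]))
tube tip side z160 [ 645.7 -136.   158. ] foot [ 645.7 -140.2   62. ] tip top [ 649.2 -137.9  158. ]
glass top: base [520.1 320.9  38. ] mouth [652.3 312.6  38. ]
glass side: base [527.1 322.3  38. ] mouth [648.5 314.5  38. ]
drainer [array([745.8, 392.4]), array([732.1, 155.1]), array([434.9, 170. ]), array([450.1, 410.8])]
drainer [array([746.8, 395. ]), array([726.7, 153.6]), array([434. , 173.2]), array([451.8, 412.2])]
muddler [array([697.4, 209.7]), array([500. , 221.6])]
```

```bash
cat >> h.py <<'E'
from scipy.spatial.transform import Rotation as Ro
def go(p0,R0,p1,R1,N):
    """constant tool-frame row (cm, rad) that takes pose 0 to pose 1 in N rows"""
    w=(R0.inv()*R1).as_rotvec()/N; S=sum(Ro.from_rotvec(w*i).as_matrix() for i in range(N))
    t=np.linalg.solve(S,R0.inv().apply(np.asarray(p1,float)-p0))
    q=np.array(p0,float);zs=[]
    for i in range(N): q=q+(R0*Ro.from_rotvec(w*i)).apply(t);zs.append(q)
    print(N,'row t',np.round(t/10,3),'w',np.round(w,4),'mid',np.round(zs[N//2],0),'zmin',round(min(z[2] for z in zs)))
def axes(x,z): x=np.array(x,float);z=np.array(z,float);return Ro.from_matrix(np.c_[x,np.cross(z,x),z])
def tool(yaw,tilt,sgn): # tool z tilted forward by tilt deg from down; sgn -1: tool x back/down, +1: forward/up
    a=np.radians(tilt);return Ro.from_euler('z',yaw,degrees=True)*axes([sgn*np.cos(a),0,sgn*np.sin(a)],[np.sin(a),0,-np.cos(a)])
def now():
    from workcell import env
    s=env.state();return s['ee_pos'],Ro.from_euler('xyz',s['ee_rot'],degrees=True),s
E
python3 - <<'E'
from h import *
p,R,s=now();G=tool(-3.7,45,-1);print(G.as_matrix().round(2))
pre=np.array([485.7,324,115.5]);up=pre+[0,0,100]
go(p,R,up,G,24); go(up,G,pre,G,6)
E
```

```text
[[-0.71  0.06  0.71]
 [ 0.05  1.   -0.05]
 [-0.71  0.   -0.71]]
24 row t [-1.354 -0.645  0.513] w [-0.0044 -0.0325 -0.0104] mid [342. 415. 181.] zmin 181
6 row t [1.179 0.    1.179] w [0. 0. 0.] mid [486. 324. 149.] zmin 115
```

Emit:
move_arm([
  {"tx": -1.354, "ty": -0.645, "tz": 0.513, "wx": -0.0044, "wy": -0.0325, "wz": -0.0104},
  {"tx": -1.354, "ty": -0.645, "tz": 0.513, "wx": -0.0044, "wy": -0.0325, "wz": -0.0104},
  {"tx": -1.354, "ty": -0.645, "tz": 0.513, "wx": -0.0044, "wy": -0.0325, "wz": -0.0104},
  {"tx": -1.354, "ty": -0.645, "tz": 0.513, "wx": -0.0044, "wy": -0.0325, "wz": -0.0104},
  {"tx": -1.354, "ty": -0.645, "tz": 0.513, "wx": -0.0044, "wy": -0.0325, "wz": -0.0104},
  {"tx": -1.354, "ty": -0.645, "tz": 0.513, "wx": -0.0044, "wy": -0.0325, "wz": -0.0104},
  {"tx": -1.354, "ty": -0.645, "tz": 0.513, "wx": -0.0044, "wy": -0.0325, "wz": -0.0104},
  {"tx": -1.354, "ty": -0.645, "tz": 0.513, "wx": -0.0044, "wy": -0.0325, "wz": -0.0104},
  {"tx": -1.354, "ty": -0.645, "tz": 0.513, "wx": -0.0044, "wy": -0.0325, "wz": -0.0104},
  {"tx": -1.354, "ty": -0.645, "tz": 0.513, "wx": -0.0044, "wy": -0.0325, "wz": -0.0104},
  {"tx": -1.354, "ty": -0.645, "tz": 0.513, "wx": -0.0044, "wy": -0.0325, "wz": -0.0104},
  {"tx": -1.354, "ty": -0.645, "tz": 0.513, "wx": -0.0044, "wy": -0.0325, "wz": -0.0104},
], gripper=9.12)

```text
time_s: 1.1
ee_pos: [329.5, 423.9, 180.8]
ee_rot: [178.4, 22.5, 168.1]
force: [0.8, 0.1, 0.6]
gripper_width: 91.0
gripper_force: 0.0
```

```bash
python3 -c "
from h import *
p,R,s=now();print(p,s['ee_rot'],s['qpos'],s['time_s'])"
```

```text
[329.53582131 423.93296936 180.84032505] [178.36064774  22.54012982 168.06762497] [ 64.06859707  13.04962444 106.25582549 -26.05975092  56.15651684
  -0.49711299] 1.1
```

Emit:
move_arm([
  {"tx": -1.354, "ty": -0.645, "tz": 0.513, "wx": -0.0044, "wy": -0.0325, "wz": -0.0104},
  {"tx": -1.354, "ty": -0.645, "tz": 0.513, "wx": -0.0044, "wy": -0.0325, "wz": -0.0104},
  {"tx": -1.354, "ty": -0.645, "tz": 0.513, "wx": -0.0044, "wy": -0.0325, "wz": -0.0104},
  {"tx": -1.354, "ty": -0.645, "tz": 0.513, "wx": -0.0044, "wy": -0.0325, "wz": -0.0104},
  {"tx": -1.354, "ty": -0.645, "tz": 0.513, "wx": -0.0044, "wy": -0.0325, "wz": -0.0104},
  {"tx": -1.354, "ty": -0.645, "tz": 0.513, "wx": -0.0044, "wy": -0.0325, "wz": -0.0104},
  {"tx": -1.354, "ty": -0.645, "tz": 0.513, "wx": -0.0044, "wy": -0.0325, "wz": -0.0104},
  {"tx": -1.354, "ty": -0.645, "tz": 0.513, "wx": -0.0044, "wy": -0.0325, "wz": -0.0104},
  {"tx": -1.354, "ty": -0.645, "tz": 0.513, "wx": -0.0044, "wy": -0.0325, "wz": -0.0104},
  {"tx": -1.354, "ty": -0.645, "tz": 0.513, "wx": -0.0044, "wy": -0.0325, "wz": -0.0104},
  {"tx": -1.354, "ty": -0.645, "tz": 0.513, "wx": -0.0044, "wy": -0.0325, "wz": -0.0104},
  {"tx": -1.354, "ty": -0.645, "tz": 0.513, "wx": -0.0044, "wy": -0.0325, "wz": -0.0104},
])

```text
time_s: 2.1
ee_pos: [486.0, 323.8, 215.6]
ee_rot: [179.9, 45.0, 176.2]
force: [-0.5, 0.1, -0.0]
gripper_width: 91.1
gripper_force: 0.0
```

Run:
```python
from h import *
from workcell import grab_frame
import cv2
p,R,s=now();print(p,s['ee_rot'],s['qpos'],s['time_s'],s['force'],s['gripper_width'])
f=grab_frame('side');cv2.imwrite('pics/s1.png',f['color'][:,:,::-1])
p,R,s=now();print(p,s['qpos'],proj('side',p),proj('top',p))
G=tool(-3.7,45,-1);g=np.array([570.4,318.5,30.6]);print('ang',(R.inv()*G).as_rotvec())
go(p,R,g-120*G.as_matrix()[:,2],G,6)
```

```text
[486.02225299 323.76188594 215.55943242] [179.89342279  45.01801007 176.19031639] [ 52.11946877   9.92529982 116.9534919  -60.81196369  42.06208574
   9.2523986 ] 2.1 [-0.51806192  0.14194953 -0.00455224] 91.07813762463167
[486.78855739 322.16920645 215.81413786] [ 52.00713567   9.90371078 117.00352002 -60.95864415  42.11937562
   9.28883315] [255.87645874 105.91540033] [222.07417477 185.36919539]
ang [-0.00188328  0.00189083 -0.00118418]
6 row t [1.198 0.029 1.168] w [-0.0003  0.0003 -0.0002] mid [486. 323. 149.] zmin 115
```

```bash
cat >> h.py <<'E'
def fk(q,L):
    d1,a1,a2,a3,d4,d6=L;E=lambda ax,a:Ro.from_euler(ax,a,degrees=True)
    R=E('z',q[0]);p=R.apply([a1,0,d1]);R=R*E('y',q[1]);p=p+R.apply([0,0,a2]);R=R*E('y',q[2]);p=p+R.apply([a3,0,d4])
    R=R*E('z',q[3])*E('y',q[4]);p=p+R.apply([0,0,d6]);return p,R*E('z',q[5]+90)
LIM=np.array([[-178,178],[-48.28,115.42],[12.27,149.76],[-77.06,257.06],[2.81,150.46],[-146.56,146.56]])
def ik(p,R,L,q0):
    f=lambda q:np.r_[fk(q,L)[0]-p,100*(fk(q,L)[1].inv()*R).as_rotvec()]
    s=least_squares(f,q0,x_scale=10);return s.x,np.abs(s.fun).max()
E
python3 - <<'E'
from h import *
np.set_printoptions(precision=1,suppress=True)
D=[([69.9575,18.347,89.698,0,72.046,-1.147],[186.06,543.58,213.2],[-179.909,0,161.104]),
([64.0686,13.05,106.256,-26.06,56.1565,-.497],[329.54,423.93,180.84],[178.36,22.54,168.07]),
([52.12,9.925,116.953,-60.81,42.06,9.25],[486.02,323.76,215.56],[179.89,45.02,176.19]),
([52.007,9.904,117.0035,-60.96,42.12,9.29],[486.8,322.2,215.8],[179.89,45.02,176.19])]
for q,p,r in D: print((fk(q,[0]*6)[1].inv()*Ro.from_euler('xyz',r,degrees=True)).as_rotvec(True))
s=least_squares(lambda L:np.r_[np.concatenate([fk(q,L)[0]-p for q,p,r in D]),.001*(np.array(L)-[450,0,450,0,450,250])],[450,0,450,0,450,250]);print(s.x,s.fun)
E
```

```text
[ 0. -0.  0.]
[-0.  0. -0.]
[-0. -0.  0.]
[-0.1  0.1  0. ]
[362.2  89.9 401.1  94.1 407.1 314.4] [10.5 -4.7 -0.3  4.2  0.2  0.5 -1.1  0.1 -0.1 -1.1  0.1 -0.1 -0.1  0.1
 -0.   0.1 -0.   0.1]
```

```bash
sed -i 's/d1,a1,a2,a3,d4,d6=L;/d1,a1,a2,a3,d4,d6,b=L;/; s/p=R.apply(\[a1,0,d1\])/p=R.apply([a1,b,d1])/' h.py
python3 - <<'E'
from h import *
np.set_printoptions(precision=1,suppress=True)
D=[([69.9575,18.347,89.698,0,72.046,-1.147],[186.06,543.58,213.2]),
([64.0686,13.05,106.256,-26.06,56.1565,-.497],[329.54,423.93,180.84]),
([52.12,9.925,116.953,-60.81,42.06,9.25],[486.02,323.76,215.56])]
pr=np.array([450,50,425,0,425,250,20])
s=least_squares(lambda L:np.r_[np.concatenate([fk(q,L)[0]-p for q,p in D]),.003*(np.array(L)-pr)],pr);L=s.x;print(L,s.fun);np.save('L.npy',L)
q=np.array(D[2][0])
g=np.array([570.4,318.5,30.6])
for nm,p,R in [('pre',[485.7,324,115.5],tool(-3.7,45,-1)),('grasp',g,tool(-3.7,45,-1)),('lift',g+[0,0,200],tool(-3.7,45,-1)),
 ('mid',[560,300,250],tool(-3.7,45,-1)*Ro.from_euler('z',-90,degrees=True)),('roll',[560,250,300],tool(-3.7,45,1)),('place',[648+7,-139,155-13],tool(-3.7,45,1)),('placehi',[655,-139,290],tool(-3.7,45,1)),
 ('keyP',[555,-5,64],tool(-6.5,20,1)),('keyS',[535,-250,64],tool(-6.5,20,1))]:
    q,e=ik(np.array(p),R,L,q);print(nm,q,round(e,2),((q<LIM[:,0])|(q>LIM[:,1])).any())
q=np.array(D[2][0])
for t in (30,35,40,45,50): print(t,ik(g,tool(-3.7,t,-1),L,q)[0],ik(np.array([655,-139,290]),tool(-3.7,t,1),L,[-20,30,90,20,30,-100])[0])
E
```

```text
[226.7  22.2 529.9  52.3 422.9 335.5  11.4] [ 0.  -0.1  0.1  0.   0.1 -0.4 -0.1 -0.   0.2 -0.7 -0.1  0.3  0.2 -0.
  0.3 -0. ]
pre [ 52.2  20.6 122.5 -79.7  36.5  33.4] 0.0 True
grasp [ 43.6  34.1 117.9 -99.8  31.8  49. ] 0.0 True
lift [ 43.6  13.5 109.5 -57.4  38.1  -1.6] 0.0 False
mid [ 42.8  10.1 110.7 -55.   38.8 -95.2] 0.0 False
roll [  37.8    3.2  110.5  -47.2   39.7 -198.2] 0.0 True
place [ -18.    18.7  119.3  -78.2  -10.3 -202.2] 0.0 True
placehi [ -18.     5.7  109.3 -153.5  -23.  -124.8] 0.0 True
keyP [  -0.4   19.1  118.7 -185.4  -22.4  -79.3] 0.0 True
keyS [ -30.7   22.3  113.1 -162.2  -27.4 -128.8] 0.0 True
30 [ 38.   30.8 110.  -52.2  24.9  -2.9] [-16.    9.8  96.4   8.7  44.7  73.1]
35 [ 39.9  31.3 112.9 -70.3  24.8  16.4] [-16.7   8.1 100.8  12.2  37.4  69.6]
40 [ 41.8  32.4 115.5 -87.   27.3  34.5] [-17.3   6.7 105.1  17.5  30.1  64.2]
45 [ 43.6  34.1 117.9 -99.8  31.8  49. ] [-18.    5.7 109.3  26.5  23.   55.2]
50 [  45.4   36.2  119.9 -108.8   37.7   59.9] [-18.6   5.2 113.4  43.4  16.7  38.1]
```

```bash
cat >> h.py <<'E'
def sols(p,R,L):
    out=[]
    for q4 in (-60,0,60,120,180,240):
        for q6 in (-120,-60,0,60,120):
            s=least_squares(lambda q:np.r_[fk(q,L)[0]-p,100*(fk(q,L)[1].inv()*R).as_rotvec()],[np.degrees(np.arctan2(p[1],p[0])),20,105,q4,30,q6],bounds=(LIM[:,0],LIM[:,1]),x_scale=10,max_nfev=60)
            if np.abs(s.fun).max()<.5 and not any(np.abs(s.x-o).max()<2 for o in out): out.append(s.x)
    return out
E
python3 - <<'E'
from h import *
np.set_printoptions(precision=0,suppress=True)
L=np.load('L.npy')
for th in (10,20,30):
  for sg in (1,-1):
    R=tool(-3.7,th,sg);gp=np.array([557,319.4,44]);
    print('grasp',th,sg,*sols(gp+19*R.as_matrix()[:,2],R,L))
for th in (10,20,30,40):
  for yaw in (-25,-6.5,12):
    R=tool(yaw,90-th,1)
    for h in (155,): print('place',th,yaw,*sols(np.array([646,-139,h])+19*R.as_matrix()[:,2],R,L))
E
```

```text
grasp 10 1 [ 32.  33.  98.  -9.  41. 132.]
grasp 10 -1 [ 32.  33.  98.  -9.  41. -48.]
grasp 20 1
grasp 20 -1 [ 35.  31. 104. -25.  31. -32.]
grasp 30 1
grasp 30 -1 [ 38.  31. 110. -53.  25.  -2.]
place 10 -25 [ -3.  39. 133. 203.  73. -93.]
place 10 -6.5 [-19.  39. 134. 167.  74. -89.]
place 10 12 [-33.  40. 128. 133.  72. -81.]
place 20 -25 [ -4.  31. 131. 205.  53. -98.]
place 20 -6.5 [-19.  31. 132. 166.  53. -86.]
place 20 12 [-31.  32. 127. 129.  55. -72.]
place 30 -25 [  -5.   24.  127.  212.   34. -107.]
place 30 -6.5 [-18.  24. 128. 162.  33. -80.]
place 30 12 [-29.  26. 123. 118.  40. -59.]
place 40 -25 [  -6.   20.  121.  235.   17. -131.]
place 40 -6.5 [-17.  20. 122. 145.  14. -63.]
place 40 12 [-26.  22. 118.  96.  29. -34.]
```

Run:
```python
from h import *
np.set_printoptions(precision=1,suppress=True)
L=np.load('L.npy')
p,R,s=now();G=tool(-3.7,25,-1);z=G.as_matrix()[:,2];g=np.array([557,319.4,45])+19*z
pre=g-130*z; print('g',g,'pre',pre)
go(p,R,pre,G,12); go(pre,G,g,G,12)
for t in (pre,g,g+[0,0,180]): print(ik(t,G,L,s['qpos']))
for q,pp in ((s['qpos'],p),): print(fk(q,L)[0]-pp)
for n,P in (('tall',[545,-153,75]),('power',[562,-4,75]),('start',[534,-252,75])):
  for yaw in(-6.5,): print(n,*sols(np.array(P,float),tool(yaw,20,-1),L),'|',*sols(np.array(P,float),tool(yaw,20,1),L))
```

```text
g [565.  318.9  27.8] pre [510.2 322.4 145.6]
12 row t [0.2 0.  0.6] w [-0.  0. -0.] mid [503. 322. 176.] zmin 146
12 row t [ 0.  -0.   1.1] w [0. 0. 0.] mid [542. 320.  77.] zmin 28
(array([ 40.6,  17.1, 107.6, -27.2,  40.2, -27. ]), np.float64(5.684341886080802e-14))
(array([ 36.5,  30.7, 107.5, -36.9,  27. , -18.7]), np.float64(6.17319528828375e-10))
(array([ 36.5,  16.5,  98. , -21.6,  48. , -37.7]), np.float64(3.637978807091713e-12))
[-0.1 -0.   0.2]
tall [ -19.4   18.8  116.6   10.3   25.4 -111.5] | [-19.4  18.8 116.6  10.3  25.4  68.5]
power [ -0.3  18.4 117.2  -5.1  24.5 -79.5] | [ -0.3  18.4 117.2  -5.1  24.5 100.5]
start [ -31.    21.2  112.6   17.    29.  -128.2] | [-31.   21.2 112.6  17.   29.   51.8]
```

```bash
sed -i "s/np.round(t\/10,3),'w',np.round(w,4)/[round(float(v),3) for v in t\/10],'w',[round(float(v),4) for v in w]/" h.py
python3 - <<'E'
from h import *
p,R,s=now();G=tool(-3.7,25,-1);z=G.as_matrix()[:,2];g=np.array([557,319.4,45])+19*z
go(p,R,g-130*z,G,12); go(g-130*z,G,g,G,12)
E
```

```text
12 row t [0.186, 0.015, 0.591] w [-0.0001, 0.0292, -0.0001] mid [503. 322. 176.] zmin 146
12 row t [0.0, -0.0, 1.083] w [0.0, 0.0, 0.0] mid [542. 320.  77.] zmin 28
```

Emit:
move_arm([
  {"tx": 0.186, "ty": 0.015, "tz": 0.591, "wy": 0.0292},
  {"tx": 0.186, "ty": 0.015, "tz": 0.591, "wy": 0.0292},
  {"tx": 0.186, "ty": 0.015, "tz": 0.591, "wy": 0.0292},
  {"tx": 0.186, "ty": 0.015, "tz": 0.591, "wy": 0.0292},
  {"tx": 0.186, "ty": 0.015, "tz": 0.591, "wy": 0.0292},
  {"tx": 0.186, "ty": 0.015, "tz": 0.591, "wy": 0.0292},
  {"tx": 0.186, "ty": 0.015, "tz": 0.591, "wy": 0.0292},
  {"tx": 0.186, "ty": 0.015, "tz": 0.591, "wy": 0.0292},
  {"tx": 0.186, "ty": 0.015, "tz": 0.591, "wy": 0.0292},
  {"tx": 0.186, "ty": 0.015, "tz": 0.591, "wy": 0.0292},
  {"tx": 0.186, "ty": 0.015, "tz": 0.591, "wy": 0.0292},
  {"tx": 0.186, "ty": 0.015, "tz": 0.591, "wy": 0.0292},
])

```text
schema error: expected keys tx, ty, tz, wx, wy, wz
```

Run:
```python
from h import *
from workcell import grab_frame
import cv2
ims=[]
f=grab_frame('side');ims.append(f['color'][60:210,200:400,::-1])
f=grab_frame('top');ims.append(f['color'][90:240,150:350,::-1])
cv2.imwrite('pics/pre.png',cv2.resize(np.hstack(ims),None,fx=2,fy=2,interpolation=cv2.INTER_CUBIC))
p,R,s=now();print(p,s['ee_rot'],s['qpos'],proj('side',p),proj('top',p))
G=tool(-3.7,25,-1);z=G.as_matrix()[:,2];g=np.array([557,319.4,45])+19*z
go(p,R,g,G,12)
```

```text
[485.52506184 323.76503036 215.27834321] [179.84577351  44.89722533 176.05776055] [ 52.13732745   9.92685697 116.91214379 -60.58203887  42.12014546
   9.16522893] [255.21344152 105.98650217] [221.59420189 185.7654981 ]
12 row t [0.377, 0.002, 1.664] w [0.0, 0.0289, -0.0003] mid [540. 320. 109.] zmin 28
```

View pics/pre.png

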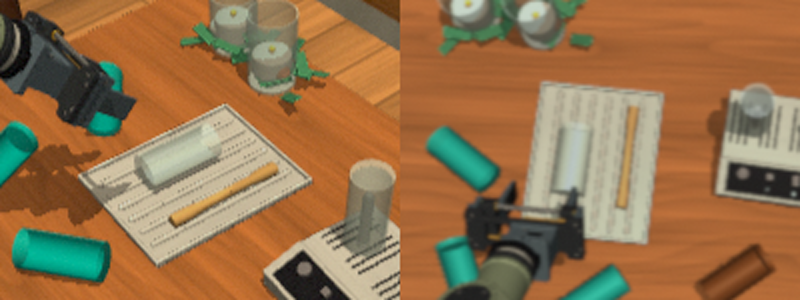

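The side and top views show the gripper behind and above the glass, not yet down. The fingers' midpoint at crop (543,195) agrees with the projected TCP. The glass axis is at about (572,155).

Emit:
move_arm([
  {"tx": 0.186, "ty": 0.015, "tz": 0.591, "wx": 0, "wy": 0.0292, "wz": 0},
  {"tx": 0.186, "ty": 0.015, "tz": 0.591, "wx": 0, "wy": 0.0292, "wz": 0},
  {"tx": 0.186, "ty": 0.015, "tz": 0.591, "wx": 0, "wy": 0.0292, "wz": 0},
  {"tx": 0.186, "ty": 0.015, "tz": 0.591, "wx": 0, "wy": 0.0292, "wz": 0},
  {"tx": 0.186, "ty": 0.015, "tz": 0.591, "wx": 0, "wy": 0.0292, "wz": 0},
  {"tx": 0.186, "ty": 0.015, "tz": 0.591, "wx": 0, "wy": 0.0292, "wz": 0},
  {"tx": 0.186, "ty": 0.015, "tz": 0.591, "wx": 0, "wy": 0.0292, "wz": 0},
  {"tx": 0.186, "ty": 0.015, "tz": 0.591, "wx": 0, "wy": 0.0292, "wz": 0},
  {"tx": 0.186, "ty": 0.015, "tz": 0.591, "wx": 0, "wy": 0.0292, "wz": 0},
  {"tx": 0.186, "ty": 0.015, "tz": 0.591, "wx": 0, "wy": 0.0292, "wz": 0},
  {"tx": 0.186, "ty": 0.015, "tz": 0.591, "wx": 0, "wy": 0.0292, "wz": 0},
  {"tx": 0.186, "ty": 0.015, "tz": 0.591, "wx": 0, "wy": 0.0292, "wz": 0},
])

```text
time_s: 3.25
ee_pos: [508.5, 325.8, 145.1]
ee_rot: [179.8, 24.8, 176.2]
force: [-0.5, -0.2, 0.3]
gripper_width: 91.1
gripper_force: 0.0
```

Run:
```python
from h import *
p,R,s=now();print(p,s['ee_rot'],s['qpos'],s['force'])
G=tool(-3.7,25,-1);z=G.as_matrix()[:,2];g=np.array([557,319.4,45])+19*z
go(p,R,g,G,12)
```

```text
[508.51753604 325.79532884 145.12063649] [179.81115625  24.75163228 176.20070504] [ 40.8851367   16.5147078  108.12159156 -26.86131278  40.27253389
 -26.98086601] [-0.4766793  -0.21956819  0.32044849]
12 row t [-0.018, -0.029, 1.086] w [0.0002, -0.0004, -0.0001] mid [541. 322.  77.] zmin 28
```

Emit:
move_arm([
  {"tx": 0, "ty": -0.02, "tz": 1.08, "wx": 0, "wy": 0, "wz": 0},
  {"tx": 0, "ty": -0.02, "tz": 1.08, "wx": 0, "wy": 0, "wz": 0},
  {"tx": 0, "ty": -0.02, "tz": 1.08, "wx": 0, "wy": 0, "wz": 0},
  {"tx": 0, "ty": -0.02, "tz": 1.08, "wx": 0, "wy": 0, "wz": 0},
  {"tx": 0, "ty": -0.02, "tz": 1.08, "wx": 0, "wy": 0, "wz": 0},
  {"tx": 0, "ty": -0.02, "tz": 1.08, "wx": 0, "wy": 0, "wz": 0},
  {"tx": 0, "ty": -0.02, "tz": 1.08, "wx": 0, "wy": 0, "wz": 0},
  {"tx": 0, "ty": -0.02, "tz": 1.08, "wx": 0, "wy": 0, "wz": 0},
  {"tx": 0, "ty": -0.02, "tz": 1.08, "wx": 0, "wy": 0, "wz": 0},
  {"tx": 0, "ty": -0.02, "tz": 1.08, "wx": 0, "wy": 0, "wz": 0},
  {"tx": 0, "ty": -0.02, "tz": 1.08, "wx": 0, "wy": 0, "wz": 0},
  {"tx": 0, "ty": -0.02, "tz": 1.08, "wx": 0, "wy": 0, "wz": 0},
])

```text
time_s: 4.25
ee_pos: [563.8, 319.0, 27.0]
ee_rot: [179.9, 24.9, 176.2]
force: [0.1, 0.4, -0.0]
gripper_width: 91.5
gripper_force: 0.0
```

Run:
```python
from h import *
from workcell import grab_frame
import cv2
ims=[]
f=grab_frame('side');ims.append(f['color'][80:200,220:380,::-1])
f=grab_frame('top');ims.append(f['color'][100:220,170:330,::-1])
cv2.imwrite('pics/gr.png',cv2.resize(np.hstack(ims),None,fx=2.5,fy=2.5,interpolation=cv2.INTER_CUBIC))
p,R,s=now();print(p,s['ee_rot'],s['qpos'],s['force'],s['torque'])
```

```text
[563.13638416 318.2573907   25.88423539] [179.99672651  24.76518064 176.20395783] [ 36.5310102   28.22824493 110.72557745 -37.33143307  26.54882046
 -18.07185717] [-0.27786924 -0.02492007  0.64186355] [-3.66831572e-03  3.08998987e-01  1.57508502e-04]
```

View pics/gr.png

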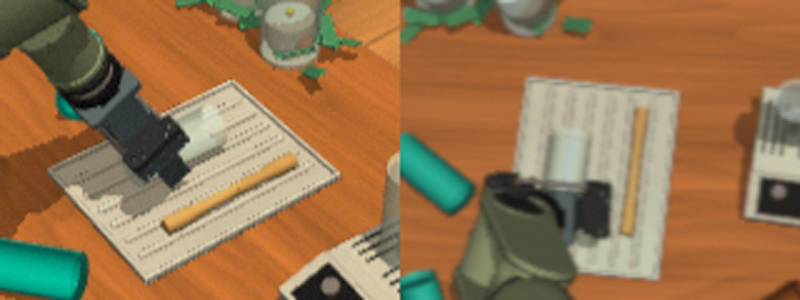

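The fingers straddle the glass near its base (side crop (165,165)), clear of the muddler. I close the gripper now.

Emit:
move_arm([
  {"tx": 0, "ty": 0, "tz": 0, "wx": 0, "wy": 0, "wz": 0},
  {"tx": 0, "ty": 0, "tz": 0, "wx": 0, "wy": 0, "wz": 0},
  {"tx": 0, "ty": 0, "tz": 0, "wx": 0, "wy": 0, "wz": 0},
  {"tx": 0, "ty": 0, "tz": 0, "wx": 0, "wy": 0, "wz": 0},
  {"tx": 0, "ty": 0, "tz": 0, "wx": 0, "wy": 0, "wz": 0},
  {"tx": 0, "ty": 0, "tz": 0, "wx": 0, "wy": 0, "wz": 0},
  {"tx": 0, "ty": 0, "tz": 0, "wx": 0, "wy": 0, "wz": 0},
  {"tx": 0, "ty": 0, "tz": 0, "wx": 0, "wy": 0, "wz": 0},
], gripper=5.0, force=28)

```text
time_s: 5.02
ee_pos: [563.3, 318.1, 28.6]
ee_rot: [180.0, 24.9, 176.2]
force: [-2.4, -4.8, 5.0]
gripper_width: 62.5
gripper_force: 28.0
```

Run:
```python
from h import *
np.set_printoptions(precision=1,suppress=True)
L=np.load('L.npy')
p,R,s=now();print(p,s['ee_rot'],s['qpos'],s['force'],s['gripper_width'],s['gripper_force'])
# glass in tool: mouth point and axis
G=tool(-3.7,25,-1); mouth=np.array([587+65*.998,317.5-65*.0645,38]); mt=G.inv().apply(mouth-p); ax=G.inv().apply([.998,-.0645,0]);print('mouth in tool',mt,ax)
np.save('mt.npy',mt)
F=tool(-6.5,65,1);print('axis final',F.apply(ax))
tgt=lambda z:np.array([648,-138.5,z])-F.apply(mt)
P=[(p,R),(p+[0,0,150],R),(tgt(200),F)]
qa=ik(P[1][0],G,L,s['qpos'])[0]; c=sols(tgt(200),F,L);print(qa,c,tgt(60))
qb=c[0]
# joint interpolation, lifted
K=6
for k in range(K+1):
    q=qa+(qb-qa)*k/K;a,_=fk(q,L);m=a+_.apply(mt);b=a+_.apply(mt-130*ax);print(k,q,a,'mouth',m,'base',b)
```

```text
[563.3 318.1  28.6] [180.   24.9 176.2] [ 36.6  28.  110.7 -37.3  26.7 -18.1] [-2.4 -4.8  5. ] 62.53031726852605 27.99766844138503
mouth in tool [-84.3   0.9  29. ] [-0.9  0.   0.4]
axis final [-0. -0. -1.]
[ 36.6  18.1 100.4 -23.   44.3 -35.6] [array([-18.1,   7.4, 124.5, 146.8,  19.5, -63.3])] [ 657.4 -138.7  148.7]
0 [ 36.6  18.1 100.4 -23.   44.3 -35.6] [563.3 318.1 178.6] mouth [651.9 313.3 188. ] base [522.1 321.7 188. ]
1 [ 27.5  16.3 104.4   5.3  40.2 -40.2] [534.2 313.  157.9] mouth [616.4 281.7 143.4] base [498.2 323.6 177.7]
2 [ 18.3  14.5 108.4  33.6  36.  -44.8] [550.3 309.6 180. ] mouth [614.8 260.7 142.5] base [521.4 323.4 207.8]
3 [  9.2  12.8 112.5  61.9  31.9 -49.4] [604.  268.2 224.4] mouth [644.5 213.6 166.7] base [582.2 282.  258. ]
4 [  0.1  11.  116.5  90.2  27.8 -54.1] [662.7 169.  268. ] mouth [678.8 121.8 194. ] base [647.  180.4 305.7]
5 [ -9.    9.2 120.5 118.5  23.6 -58.7] [688.2  22.1 292.3] mouth [685.8  -5.4 207.5] base [677.1  28.8 332.6]
6 [-18.1   7.4 124.5 146.8  19.5 -63.3] [ 657.4 -138.7  288.7] mouth [ 648.  -138.5  200. ] base [ 648.  -138.5  330. ]
```

Run:
```python
from h import *
np.set_printoptions(precision=1,suppress=True)
L=np.load('L.npy');mt=np.load('mt.npy');p,R,s=now()
for yaw in(-6.5,2):
  F=tool(yaw,65,1)
  for h in (60,130,200,225,250): print(yaw,h,sols(np.array([648,-138.5,h])-F.apply(mt),F,L))
F=tool(-6.5,65,1);ax=tool(-3.7,25,-1).inv().apply([.998,-.0645,0])
qa=ik(p+[0,0,230],R,L,s['qpos'])[0];qb=sols(np.array([648,-138.5,225])-F.apply(mt),F,L)[0]
pp,RR=p+[0,0,230],R
K=5
for k in range(1,K+1):
    u=k/K;q=qa+(qb-qa)*u;a,r=fk(q,L);print(k,q);go(pp,RR,a,r,12)
    # lowest glass point along segment + near-neighbour check
    w=(RR.inv()*r).as_rotvec()/12;S=sum(Ro.from_rotvec(w*i).as_matrix() for i in range(12));t=np.linalg.solve(S,RR.inv().apply(a-pp));x=pp.copy();o=RR
    for i in range(12):
        x=x+o.apply(t);o=o*Ro.from_rotvec(w)
        if i%3==2:
            m=x+o.apply(mt);d=o.apply(ax);rad=31*np.sqrt(1-d[2]**2);print('   m',m,'low',min(m[2],m[2]-130*d[2])-rad, ik(x,o,L,q)[0][3:])
    pp,RR=a,r
```

```text
-6.5 60 [array([-18.1,  26.4, 131.3, 164.5,  43.2, -83.6])]
-6.5 130 [array([-18.1,  16. , 128.7, 159.2,  30.9, -76.9])]
-6.5 200 [array([-18.1,   7.4, 124.5, 146.8,  19.5, -63.3])]
-6.5 225 [array([-18.1,   4.8, 122.7, 138.4,  16. , -54.5])]
-6.5 250 [array([-18.1,   2.5, 120.8, 126.1,  13.1, -41.8])]
2 60 [array([-24.4,  26.9, 129.6, 145. ,  44.6, -75.4])]
2 130 [array([-24.4,  17. , 127.1, 135.4,  35. , -62.9])]
2 200 [array([-24.4,   8.6, 123. , 119. ,  27.4, -43.8])]
2 225 [array([-24.4,   6.1, 121.2, 111.2,  25.6, -35.1])]
2 250 [array([-24.4,   3.8, 119.3, 102.5,  24.4, -25.6])]
1 [ 25.6  11.9  99.8  12.   46.7 -43.4]
12 row t [0.257, 0.003, 0.148] w [-0.0231, 0.0197, 0.04] mid [551. 322. 243.] zmin 233
   m [646.3 306.2 255.1] low 224.18549939043388 [-12.2  52.6 -40.7]
   m [639.6 301.3 242. ] low 211.27384514255664 [ -4.5  50.6 -41.1]
   m [631.8 298.5 228.8] low 198.4795123697232 [  3.5  48.7 -42. ]
   m [623.3 297.8 215.8] low 186.137062548841 [ 12.   46.7 -43.4]
2 [ 14.7  10.1 105.5  43.6  39.  -46.2]
12 row t [-0.321, 0.271, -0.192] w [-0.0257, 0.0081, 0.0451] mid [565. 
[... 848 characters left out ...]
 low 239.09177168976603 [ 82.1  29.4 -48.6]
   m [705.4  97.9 260. ] low 244.3009347163726 [ 89.5  27.4 -48.8]
   m [706.1  58.8 259.5] low 246.1130737586229 [ 97.7  25.5 -49.8]
   m [701.2  20.2 255.5] low 244.5537514635071 [106.8  23.7 -51.7]
5 [-18.1   4.8 122.7 138.4  16.  -54.5]
12 row t [-0.724, 1.465, -0.387] w [-0.0316, -0.0075, 0.0473] mid [687. -63. 332.] zmin 314
   m [696.9 -22.8 253.2] low 244.87331176583442 [113.4  21.7 -51.1]
   m [686.5 -64.4 247.2] low 241.55682279693465 [120.7  19.8 -51.2]
   m [ 670.  -103.4  237.6] low 234.83961708750627 [129.   17.8 -52.2]
   m [ 648.  -138.5  225. ] low nan [138.4  16.  -54.5]<stdin>:18: RuntimeWarning: invalid value encountered in sqrt
```

Emit:
move_arm([
  {"tx": -0.2, "ty": 0, "tz": -0.43, "wx": 0, "wy": 0, "wz": 0},
  {"tx": -0.5, "ty": 0, "tz": -1.07, "wx": 0, "wy": 0, "wz": 0},
  {"tx": -0.9, "ty": 0, "tz": -1.93, "wx": 0, "wy": 0, "wz": 0},
  {"tx": -1.0, "ty": 0, "tz": -2.15, "wx": 0, "wy": 0, "wz": 0},
  {"tx": -1.0, "ty": 0, "tz": -2.15, "wx": 0, "wy": 0, "wz": 0},
  {"tx": -1.0, "ty": 0, "tz": -2.15, "wx": 0, "wy": 0, "wz": 0},
  {"tx": -1.0, "ty": 0, "tz": -2.15, "wx": 0, "wy": 0, "wz": 0},
  {"tx": -1.0, "ty": 0, "tz": -2.15, "wx": 0, "wy": 0, "wz": 0},
  {"tx": -1.0, "ty": 0, "tz": -2.15, "wx": 0, "wy": 0, "wz": 0},
  {"tx": -1.0, "ty": 0, "tz": -2.15, "wx": 0, "wy": 0, "wz": 0},
  {"tx": -0.7, "ty": 0, "tz": -1.5, "wx": 0, "wy": 0, "wz": 0},
  {"tx": -0.4, "ty": 0, "tz": -0.86, "wx": 0, "wy": 0, "wz": 0},
])

```text
time_s: 6.02
ee_pos: [563.9, 319.8, 260.4]
ee_rot: [179.6, 25.0, 176.1]
force: [-0.2, -0.2, -1.7]
gripper_width: 62.5
gripper_force: 28.0
```

Emit:
move_arm([
  {"tx": 0.257, "ty": 0.003, "tz": 0.148, "wx": -0.0231, "wy": 0.0197, "wz": 0.04},
  {"tx": 0.257, "ty": 0.003, "tz": 0.148, "wx": -0.0231, "wy": 0.0197, "wz": 0.04},
  {"tx": 0.257, "ty": 0.003, "tz": 0.148, "wx": -0.0231, "wy": 0.0197, "wz": 0.04},
  {"tx": 0.257, "ty": 0.003, "tz": 0.148, "wx": -0.0231, "wy": 0.0197, "wz": 0.04},
  {"tx": 0.257, "ty": 0.003, "tz": 0.148, "wx": -0.0231, "wy": 0.0197, "wz": 0.04},
  {"tx": 0.257, "ty": 0.003, "tz": 0.148, "wx": -0.0231, "wy": 0.0197, "wz": 0.04},
  {"tx": 0.257, "ty": 0.003, "tz": 0.148, "wx": -0.0231, "wy": 0.0197, "wz": 0.04},
  {"tx": 0.257, "ty": 0.003, "tz": 0.148, "wx": -0.0231, "wy": 0.0197, "wz": 0.04},
  {"tx": 0.257, "ty": 0.003, "tz": 0.148, "wx": -0.0231, "wy": 0.0197, "wz": 0.04},
  {"tx": 0.257, "ty": 0.003, "tz": 0.148, "wx": -0.0231, "wy": 0.0197, "wz": 0.04},
  {"tx": 0.257, "ty": 0.003, "tz": 0.148, "wx": -0.0231, "wy": 0.0197, "wz": 0.04},
  {"tx": 0.257, "ty": 0.003, "tz": 0.148, "wx": -0.0231, "wy": 0.0197, "wz": 0.04},
])

```text
time_s: 7.02
ee_pos: [541.2, 329.2, 231.3]
ee_rot: [156.8, 5.7, 151.2]
force: [0.3, 0.5, -2.2]
gripper_width: 62.7
gripper_force: 28.0
```

```bash
python3 -c "
from h import *
p,R,s=now();print(p,s['qpos'],s['force'],s['gripper_width'],s['gripper_force'],fk(s['qpos'],np.load('L.npy'))[0]-p)"
```

```text
[541.15685276 329.24449371 231.29795519] [ 25.53094652  12.49119947  99.53505897  12.42104737  46.4833793
 -43.70756731] [ 0.25830223  0.48143615 -2.21265259] 62.678405699756354 27.99769453704357 [ 3.71217277  1.69361297 -1.31326009]
```

Glass held (about −2.2 N). I continue with the swing.

Emit:
move_arm([
  {"tx": -0.321, "ty": 0.271, "tz": -0.192, "wx": -0.0257, "wy": 0.0081, "wz": 0.0451},
  {"tx": -0.321, "ty": 0.271, "tz": -0.192, "wx": -0.0257, "wy": 0.0081, "wz": 0.0451},
  {"tx": -0.321, "ty": 0.271, "tz": -0.192, "wx": -0.0257, "wy": 0.0081, "wz": 0.0451},
  {"tx": -0.321, "ty": 0.271, "tz": -0.192, "wx": -0.0257, "wy": 0.0081, "wz": 0.0451},
  {"tx": -0.321, "ty": 0.271, "tz": -0.192, "wx": -0.0257, "wy": 0.0081, "wz": 0.0451},
  {"tx": -0.321, "ty": 0.271, "tz": -0.192, "wx": -0.0257, "wy": 0.0081, "wz": 0.0451},
  {"tx": -0.321, "ty": 0.271, "tz": -0.192, "wx": -0.0257, "wy": 0.0081, "wz": 0.0451},
  {"tx": -0.321, "ty": 0.271, "tz": -0.192, "wx": -0.0257, "wy": 0.0081, "wz": 0.0451},
  {"tx": -0.321, "ty": 0.271, "tz": -0.192, "wx": -0.0257, "wy": 0.0081, "wz": 0.0451},
  {"tx": -0.321, "ty": 0.271, "tz": -0.192, "wx": -0.0257, "wy": 0.0081, "wz": 0.0451},
  {"tx": -0.321, "ty": 0.271, "tz": -0.192, "wx": -0.0257, "wy": 0.0081, "wz": 0.0451},
  {"tx": -0.321, "ty": 0.271, "tz": -0.192, "wx": -0.0257, "wy": 0.0081, "wz": 0.0451},
])

```text
time_s: 8.02
ee_pos: [581.8, 315.1, 265.3]
ee_rot: [140.7, -15.3, 127.7]
force: [0.3, -1.1, -1.7]
gripper_width: 62.5
gripper_force: 28.0
```

Emit:
move_arm([
  {"tx": -0.707, "ty": 0.702, "tz": -0.407, "wx": -0.0287, "wy": -0.001, "wz": 0.0467},
  {"tx": -0.707, "ty": 0.702, "tz": -0.407, "wx": -0.0287, "wy": -0.001, "wz": 0.0467},
  {"tx": -0.707, "ty": 0.702, "tz": -0.407, "wx": -0.0287, "wy": -0.001, "wz": 0.0467},
  {"tx": -0.707, "ty": 0.702, "tz": -0.407, "wx": -0.0287, "wy": -0.001, "wz": 0.0467},
  {"tx": -0.707, "ty": 0.702, "tz": -0.407, "wx": -0.0287, "wy": -0.001, "wz": 0.0467},
  {"tx": -0.707, "ty": 0.702, "tz": -0.407, "wx": -0.0287, "wy": -0.001, "wz": 0.0467},
  {"tx": -0.707, "ty": 0.702, "tz": -0.407, "wx": -0.0287, "wy": -0.001, "wz": 0.0467},
  {"tx": -0.707, "ty": 0.702, "tz": -0.407, "wx": -0.0287, "wy": -0.001, "wz": 0.0467},
  {"tx": -0.707, "ty": 0.702, "tz": -0.407, "wx": -0.0287, "wy": -0.001, "wz": 0.0467},
  {"tx": -0.707, "ty": 0.702, "tz": -0.407, "wx": -0.0287, "wy": -0.001, "wz": 0.0467},
  {"tx": -0.707, "ty": 0.702, "tz": -0.407, "wx": -0.0287, "wy": -0.001, "wz": 0.0467},
  {"tx": -0.707, "ty": 0.702, "tz": -0.407, "wx": -0.0287, "wy": -0.001, "wz": 0.0467},
])

```text
time_s: 9.02
ee_pos: [655.1, 223.0, 313.6]
ee_rot: [132.5, -37.2, 101.3]
force: [0.1, 0.4, -2.3]
gripper_width: 62.4
gripper_force: 28.0
```

Run:
```python
from h import *
np.set_printoptions(precision=1,suppress=True)
L=np.load('L.npy')
p,R,s=now();print(p,s['qpos'],s['force'],s['gripper_width'],fk(s['qpos'],L)[0]-p)
mt=np.load('mt.npy')
q=np.array([-7.2,6.6,117,106.8,23.7,-51.7]);a,r=fk(q,L);go(p,R,a,r,12)
F=tool(-6.5,65,1);go(a,r,np.array([648,-138.5,225])-F.apply(mt),F,12)
```

```text
[655.1 223.  313.6] [  3.7   9.  111.   75.7  31.2 -49.4] [ 0.1  0.4 -2.3] 62.40558136618654 [ 4.   0.1 -1.2]
12 row t [-0.817, 1.159, -0.468] w [-0.0311, -0.0059, 0.0465] mid [691. 128. 336.] zmin 318
12 row t [-0.722, 1.466, -0.389] w [-0.0316, -0.0075, 0.0472] mid [687. -63. 332.] zmin 314
```

Emit:
move_arm([
  {"tx": -0.82, "ty": 1.16, "tz": -0.468, "wx": -0.0311, "wy": -0.0059, "wz": 0.0465},
  {"tx": -0.82, "ty": 1.16, "tz": -0.468, "wx": -0.0311, "wy": -0.0059, "wz": 0.0465},
  {"tx": -0.82, "ty": 1.16, "tz": -0.468, "wx": -0.0311, "wy": -0.0059, "wz": 0.0465},
  {"tx": -0.82, "ty": 1.16, "tz": -0.468, "wx": -0.0311, "wy": -0.0059, "wz": 0.0465},
  {"tx": -0.82, "ty": 1.16, "tz": -0.468, "wx": -0.0311, "wy": -0.0059, "wz": 0.0465},
  {"tx": -0.82, "ty": 1.16, "tz": -0.468, "wx": -0.0311, "wy": -0.0059, "wz": 0.0465},
  {"tx": -0.82, "ty": 1.16, "tz": -0.468, "wx": -0.0311, "wy": -0.0059, "wz": 0.0465},
  {"tx": -0.82, "ty": 1.16, "tz": -0.468, "wx": -0.0311, "wy": -0.0059, "wz": 0.0465},
  {"tx": -0.82, "ty": 1.16, "tz": -0.468, "wx": -0.0311, "wy": -0.0059, "wz": 0.0465},
  {"tx": -0.82, "ty": 1.16, "tz": -0.468, "wx": -0.0311, "wy": -0.0059, "wz": 0.0465},
  {"tx": -0.82, "ty": 1.16, "tz": -0.468, "wx": -0.0311, "wy": -0.0059, "wz": 0.0465},
  {"tx": -0.82, "ty": 1.16, "tz": -0.468, "wx": -0.0311, "wy": -0.0059, "wz": 0.0465},
])

```text
time_s: 10.02
ee_pos: [696.3, 53.1, 337.2]
ee_rot: [139.5, -57.3, 63.2]
force: [-0.1, 0.5, -2.1]
gripper_width: 62.6
gripper_force: 28.0
```

Emit:
move_arm([
  {"tx": -0.722, "ty": 1.466, "tz": -0.389, "wx": -0.0316, "wy": -0.0075, "wz": 0.0472},
  {"tx": -0.722, "ty": 1.466, "tz": -0.389, "wx": -0.0316, "wy": -0.0075, "wz": 0.0472},
  {"tx": -0.722, "ty": 1.466, "tz": -0.389, "wx": -0.0316, "wy": -0.0075, "wz": 0.0472},
  {"tx": -0.722, "ty": 1.466, "tz": -0.389, "wx": -0.0316, "wy": -0.0075, "wz": 0.0472},
  {"tx": -0.722, "ty": 1.466, "tz": -0.389, "wx": -0.0316, "wy": -0.0075, "wz": 0.0472},
  {"tx": -0.722, "ty": 1.466, "tz": -0.389, "wx": -0.0316, "wy": -0.0075, "wz": 0.0472},
  {"tx": -0.722, "ty": 1.466, "tz": -0.389, "wx": -0.0316, "wy": -0.0075, "wz": 0.0472},
  {"tx": -0.722, "ty": 1.466, "tz": -0.389, "wx": -0.0316, "wy": -0.0075, "wz": 0.0472},
  {"tx": -0.722, "ty": 1.466, "tz": -0.389, "wx": -0.0316, "wy": -0.0075, "wz": 0.0472},
  {"tx": -0.722, "ty": 1.466, "tz": -0.389, "wx": -0.0316, "wy": -0.0075, "wz": 0.0472},
  {"tx": -0.722, "ty": 1.466, "tz": -0.389, "wx": -0.0316, "wy": -0.0075, "wz": 0.0472},
  {"tx": -0.722, "ty": 1.466, "tz": -0.389, "wx": -0.0316, "wy": -0.0075, "wz": 0.0472},
])

```text
time_s: 11.02
ee_pos: [657.5, -139.1, 312.6]
ee_rot: [-179.9, -64.9, -6.7]
force: [0.4, 0.2, -3.0]
gripper_width: 62.7
gripper_force: 28.0
```

Run:
```python
from h import *
np.set_printoptions(precision=1,suppress=True)
from workcell import grab_frame
import cv2
ims=[]
f=grab_frame('side');ims.append(f['color'][90:260,330:480,::-1])
f=grab_frame('top');ims.append(f['color'][60:230,280:430,::-1])
cv2.imwrite('pics/pl.png',cv2.resize(np.hstack(ims),None,fx=2.6,fy=2.6,interpolation=cv2.INTER_CUBIC))
L=np.load('L.npy');mt=np.load('mt.npy');p,R,s=now();print(p,s['ee_rot'],s['qpos'],s['force'],s['gripper_width'])
ax=tool(-3.7,25,-1).inv().apply([.998,-.0645,0]);m=p+R.apply(mt);print('mouth',m,R.apply(ax))
F=tool(-6.5,65,1)
print((R.inv()*F).as_rotvec())
for n in('side','top'): print(n,'mouth',proj(n,m),'base',proj(n,m+[0,0,130]),'foot',proj(n,np.array([648,-138.5,60.])),'tip',proj(n,np.array([648,-138.5,160.])))
```

```text
[ 656.9 -139.1  311.9] [-180.   -64.8   -6.5] [-18.2   5.4 122.3 137.9  15.9 -54.1] [-0.8  0.1 -2.2] 62.662380969237056
mouth [ 647.2 -138.9  223.2] [-0.  0. -1.]
[-0.  0. -0.]
side mouth [417.  165.4] base [425.6 124.6] foot [408.3 206.8] tip [413.5 182.4]
top mouth [362.9 142.2] base [368.7 128.7] foot [357.  155.5] tip [360.4 147.6]
```

View pics/pl.png

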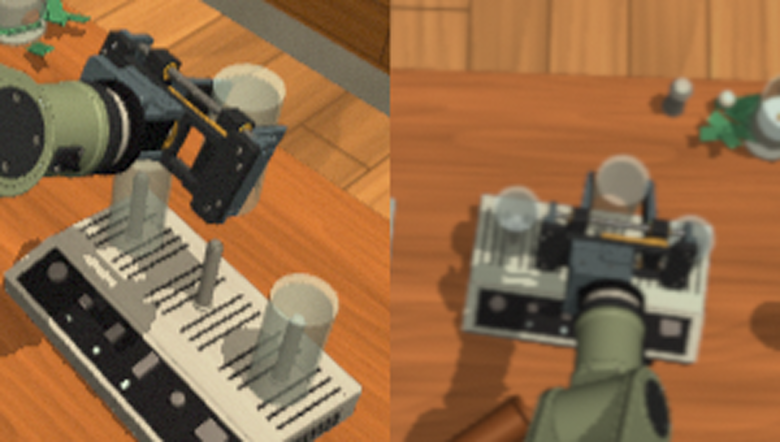

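The glass is upside down above the tube. Its base circle is at the side crop (248,95) and top crop (622,181), close to the prediction. The tube tip is at side (213,243), i.e. pixel (412,183.5).

Run:
```python
from h import *
np.set_printoptions(precision=1,suppress=True)
a=ray('top',(328.5,140.8),190);b=ray('top',(396.5,152.3),190);print('nb top',a,b,(a+b)/2)
s=lambda x,y:(x/2.6+330-.3,y/2.6+90-.3)
print('tip',ray('side',s(213,243),158),'nb side',ray('side',s(142,168),190),ray('side',s(305,292),190),'base held',ray('side',s(248,95),353),ray('top',(369.2,129.6),353))
```

```text
nb top [659.3 -24.6 190. ] [ 625.7 -259.1  190. ] [ 642.5 -141.9  190. ]
tip [ 643.9 -136.2  158. ] nb side [641.  -37.5 190. ] [ 637.7 -248.3  190. ] base held [ 642.3 -141.6  353. ] [ 644.6 -140.5  353. ]
```

Emit:
move_arm([
  {"tx": -0.3, "ty": 0, "tz": 0.14, "wx": 0, "wy": 0, "wz": 0},
  {"tx": -0.5, "ty": 0, "tz": 0.233, "wx": 0, "wy": 0, "wz": 0},
  {"tx": -0.5, "ty": 0, "tz": 0.233, "wx": 0, "wy": 0, "wz": 0},
  {"tx": -0.5, "ty": 0, "tz": 0.233, "wx": 0, "wy": 0, "wz": 0},
  {"tx": -0.5, "ty": 0, "tz": 0.233, "wx": 0, "wy": 0, "wz": 0},
  {"tx": -0.5, "ty": 0, "tz": 0.233, "wx": 0, "wy": 0, "wz": 0},
  {"tx": -0.5, "ty": 0, "tz": 0.233, "wx": 0, "wy": 0, "wz": 0},
])

```text
time_s: 11.7
ee_pos: [659.0, -137.6, 277.8]
ee_rot: [179.9, -65.1, -6.1]
force: [-1.6, 0.2, -1.8]
gripper_width: 62.9
gripper_force: 28.0
```

Emit:
move_arm([
  {"tx": -0.6, "ty": -0.1, "tz": 0.28, "wx": 0, "wy": 0, "wz": 0},
  {"tx": -0.7, "ty": -0.1, "tz": 0.327, "wx": 0, "wy": 0, "wz": 0},
  {"tx": -0.7, "ty": -0.1, "tz": 0.327, "wx": 0, "wy": 0, "wz": 0},
  {"tx": -0.7, "ty": 0, "tz": 0.327, "wx": 0, "wy": 0, "wz": 0},
  {"tx": -0.7, "ty": 0, "tz": 0.327, "wx": 0, "wy": 0, "wz": 0},
  {"tx": -0.7, "ty": 0, "tz": 0.327, "wx": 0, "wy": 0, "wz": 0},
  {"tx": -0.7, "ty": 0, "tz": 0.327, "wx": 0, "wy": 0, "wz": 0},
  {"tx": -0.7, "ty": 0, "tz": 0.327, "wx": 0, "wy": 0, "wz": 0},
  {"tx": -0.7, "ty": 0, "tz": 0.327, "wx": 0, "wy": 0, "wz": 0},
  {"tx": -0.7, "ty": 0, "tz": 0.327, "wx": 0, "wy": 0, "wz": 0},
  {"tx": -0.7, "ty": 0, "tz": 0.327, "wx": 0, "wy": 0, "wz": 0},
  {"tx": -0.7, "ty": 0, "tz": 0.327, "wx": 0, "wy": 0, "wz": 0},
])

```text
time_s: 12.7
ee_pos: [659.5, -135.3, 186.3]
ee_rot: [180.0, -65.2, -6.3]
force: [-0.2, 0.8, -2.8]
gripper_width: 62.4
gripper_force: 28.0
```

Run:
```python
from h import *
np.set_printoptions(precision=2,suppress=True)
mt=np.load('mt.npy');p,R,s=now();ax=tool(-3.7,25,-1).inv().apply([.998,-.0645,0])
print(p,s['force'],'mouth',p+R.apply(mt),R.apply(ax),s['qpos'])
```

```text
[ 659.47 -135.29  186.31] [-0.16  0.75 -2.8 ] mouth [ 650.31 -135.19   97.58] [ 0. -0. -1.] [-17.7   18.33 131.98 162.4   36.33 -80.5 ]
```

Emit:
move_arm([
  {"tx": -0.4, "ty": 0, "tz": 0.08, "wx": 0, "wy": 0, "wz": 0},
  {"tx": -0.4, "ty": 0, "tz": 0.08, "wx": 0, "wy": 0, "wz": 0},
  {"tx": -0.4, "ty": 0, "tz": 0.08, "wx": 0, "wy": 0, "wz": 0},
  {"tx": -0.36, "ty": 0, "tz": 0.17, "wx": 0, "wy": 0, "wz": 0},
  {"tx": -0.36, "ty": 0, "tz": 0.17, "wx": 0, "wy": 0, "wz": 0},
  {"tx": -0.27, "ty": 0, "tz": 0.125, "wx": 0, "wy": 0, "wz": 0},
  {"tx": -0.18, "ty": 0, "tz": 0.084, "wx": 0, "wy": 0, "wz": 0},
  {"tx": -0.09, "ty": 0, "tz": 0.042, "wx": 0, "wy": 0, "wz": 0},
])

```text
time_s: 13.37
ee_pos: [656.7, -134.9, 160.9]
ee_rot: [-180.0, -65.1, -6.3]
force: [0.4, 0.2, -1.8]
gripper_width: 62.4
gripper_force: 28.0
```

Emit:
move_arm([
  {"tx": -0.09, "ty": 0, "tz": 0.042, "wx": 0, "wy": 0, "wz": 0},
  {"tx": -0.09, "ty": 0, "tz": 0.042, "wx": 0, "wy": 0, "wz": 0},
  {"tx": -0.09, "ty": 0, "tz": 0.042, "wx": 0, "wy": 0, "wz": 0},
  {"tx": -0.09, "ty": 0, "tz": 0.042, "wx": 0, "wy": 0, "wz": 0},
])

```text
time_s: 13.7
ee_pos: [656.8, -134.9, 157.4]
ee_rot: [180.0, -65.2, -6.3]
force: [-0.0, -0.6, -1.7]
gripper_width: 62.6
gripper_force: 28.0
```

Run:
```python
from h import *
np.set_printoptions(precision=2,suppress=True)
from workcell import grab_frame
import cv2
ims=[]
f=grab_frame('side');ims.append(f['color'][130:290,320:480,::-1])
f=grab_frame('top');ims.append(f['color'][100:230,290:420,::-1])
cv2.imwrite('pics/dn.png',np.hstack([cv2.resize(i,(400,400),interpolation=cv2.INTER_CUBIC) for i in ims]))
mt=np.load('mt.npy');p,R,s=now();ax=tool(-3.7,25,-1).inv().apply([.998,-.0645,0])
print(p,s['force'],'mouth',p+R.apply(mt),R.apply(ax),s['qpos'])
```

```text
[ 656.63 -134.88  157.17] [ 0.19 -0.71 -2.31] mouth [ 647.46 -134.77   68.44] [ 0. -0. -1.] [-17.78  21.93 134.02 164.26  41.73 -83.  ]
```

View pics/dn.png

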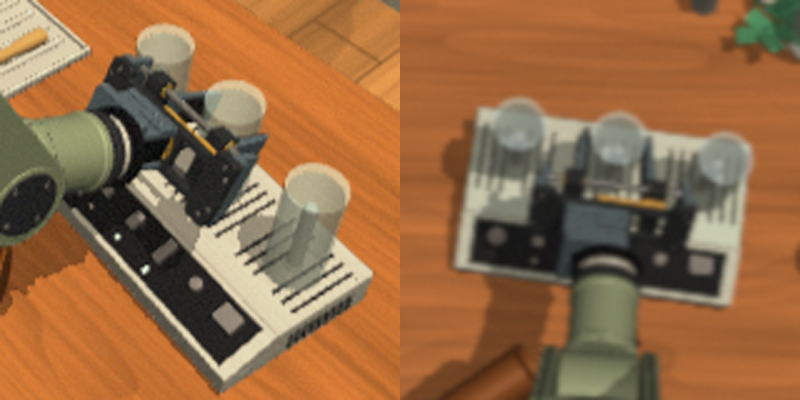

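The glass is between its neighbours. The base circles in the top crop are at (519,125), (618,139) and (724,158), so it is about 3 mm to the left. I lower it slowly with a small shift to the right.

Emit:
move_arm([
  {"tx": -0.054, "ty": 0.05, "tz": 0.025, "wx": 0, "wy": 0, "wz": 0},
  {"tx": -0.054, "ty": 0.05, "tz": 0.025, "wx": 0, "wy": 0, "wz": 0},
  {"tx": -0.054, "ty": 0.05, "tz": 0.025, "wx": 0, "wy": 0, "wz": 0},
  {"tx": -0.054, "ty": 0.05, "tz": 0.025, "wx": 0, "wy": 0, "wz": 0},
  {"tx": -0.054, "ty": 0.05, "tz": 0.025, "wx": 0, "wy": 0, "wz": 0},
  {"tx": -0.054, "ty": 0, "tz": 0.025, "wx": 0, "wy": 0, "wz": 0},
  {"tx": -0.054, "ty": 0, "tz": 0.025, "wx": 0, "wy": 0, "wz": 0},
])

```text
time_s: 14.38
ee_pos: [656.4, -137.5, 153.0]
ee_rot: [180.0, -65.2, -6.3]
force: [-0.1, 0.4, -1.6]
gripper_width: 62.5
gripper_force: 28.0
```

Emit:
move_arm([
  {"tx": -0.036, "ty": 0, "tz": 0.017, "wx": 0, "wy": 0, "wz": 0},
  {"tx": -0.036, "ty": 0, "tz": 0.017, "wx": 0, "wy": 0, "wz": 0},
  {"tx": -0.036, "ty": 0, "tz": 0.017, "wx": 0, "wy": 0, "wz": 0},
  {"tx": -0.036, "ty": 0, "tz": 0.017, "wx": 0, "wy": 0, "wz": 0},
])

```text
time_s: 14.72
ee_pos: [656.4, -137.3, 151.5]
ee_rot: [-180.0, -65.2, -6.3]
force: [-0.3, -0.6, -2.0]
gripper_width: 62.3
gripper_force: 28.0
```

Emit:
move_arm([
  {"tx": -0.036, "ty": 0, "tz": 0.017, "wx": 0, "wy": 0, "wz": 0},
  {"tx": -0.036, "ty": 0, "tz": 0.017, "wx": 0, "wy": 0, "wz": 0},
  {"tx": -0.036, "ty": 0, "tz": 0.017, "wx": 0, "wy": 0, "wz": 0},
  {"tx": -0.036, "ty": 0, "tz": 0.017, "wx": 0, "wy": 0, "wz": 0},
  {"tx": 0, "ty": 0, "tz": 0, "wx": 0, "wy": 0, "wz": 0},
])

```text
time_s: 15.13
ee_pos: [656.4, -137.4, 149.8]
ee_rot: [-180.0, -65.1, -6.3]
force: [-0.3, 1.1, -2.4]
gripper_width: 62.6
gripper_force: 28.0
```

Still in the air (mouth estimated at z≈61).

Emit:
move_arm([
  {"tx": -0.036, "ty": 0, "tz": 0.017, "wx": 0, "wy": 0, "wz": 0},
  {"tx": -0.036, "ty": 0, "tz": 0.017, "wx": 0, "wy": 0, "wz": 0},
  {"tx": -0.036, "ty": 0, "tz": 0.017, "wx": 0, "wy": 0, "wz": 0},
])

```text
time_s: 15.38
ee_pos: [656.5, -137.4, 148.8]
ee_rot: [-180.0, -65.2, -6.3]
force: [-0.3, -0.2, -2.4]
gripper_width: 62.4
gripper_force: 28.0
```

Emit:
move_arm([
  {"tx": -0.036, "ty": 0, "tz": 0.017, "wx": 0, "wy": 0, "wz": 0},
  {"tx": -0.036, "ty": 0, "tz": 0.017, "wx": 0, "wy": 0, "wz": 0},
  {"tx": -0.036, "ty": 0, "tz": 0.017, "wx": 0, "wy": 0, "wz": 0},
])

```text
time_s: 15.63
ee_pos: [656.5, -137.4, 147.5]
ee_rot: [-180.0, -65.2, -6.3]
force: [-0.4, 0.5, -3.2]
gripper_width: 62.7
gripper_force: 28.0
```

Emit:
move_arm([
  {"tx": -0.036, "ty": 0, "tz": 0.017, "wx": 0, "wy": 0, "wz": 0},
  {"tx": -0.036, "ty": 0, "tz": 0.017, "wx": 0, "wy": 0, "wz": 0},
  {"tx": -0.036, "ty": 0, "tz": 0.017, "wx": 0, "wy": 0, "wz": 0},
])

```text
time_s: 15.88
ee_pos: [656.9, -137.4, 147.3]
ee_rot: [180.0, -65.3, -6.3]
force: [-2.2, 0.5, 2.1]
gripper_width: 62.5
gripper_force: 28.0
```

Contact (about 4.5 N). I ease the grip, then open.

Emit:
move_arm([
  {"tx": 0, "ty": 0, "tz": 0, "wx": 0, "wy": 0, "wz": 0},
  {"tx": 0, "ty": 0, "tz": 0, "wx": 0, "wy": 0, "wz": 0},
  {"tx": 0, "ty": 0, "tz": 0, "wx": 0, "wy": 0, "wz": 0},
], force=5)

```text
time_s: 16.13
ee_pos: [656.9, -137.4, 147.2]
ee_rot: [180.0, -65.3, -6.3]
force: [-0.0, 0.4, 2.4]
gripper_width: 62.8
gripper_force: 5.0
```

Emit:
move_arm([
  {"tx": 0, "ty": 0, "tz": 0, "wx": 0, "wy": 0, "wz": 0},
  {"tx": 0, "ty": 0, "tz": 0, "wx": 0, "wy": 0, "wz": 0},
  {"tx": 0, "ty": 0, "tz": 0, "wx": 0, "wy": 0, "wz": 0},
  {"tx": 0, "ty": 0, "tz": 0, "wx": 0, "wy": 0, "wz": 0},
  {"tx": 0, "ty": 0, "tz": 0, "wx": 0, "wy": 0, "wz": 0},
  {"tx": 0, "ty": 0, "tz": 0, "wx": 0, "wy": 0, "wz": 0},
], gripper=7.8)

```text
time_s: 16.63
ee_pos: [656.4, -137.4, 146.2]
ee_rot: [-180.0, -65.1, -6.3]
force: [0.2, 0.0, -0.7]
gripper_width: 78.1
gripper_force: 0.0
```

Run:
```python
from h import *
np.set_printoptions(precision=2,suppress=True)
L=np.load('L.npy');p,R,s=now()
print(p,s['force'],s['gripper_width'],s['qpos'])
back=p-150*R.as_matrix()[:,2];print('back',back)
for d in(60,120,150,180): print(d,ik(p-d*R.as_matrix()[:,2],R,L,s['qpos'])[0])
print('hb',ik(p-150*R.as_matrix()[:,2]+[0,0,60],R,L,s['qpos'])[0])
K=tool(-6.5,20,1)
for sg in(1,-1): print('power',sols(np.array([562,-4.,110]),tool(-6.5,20,sg),L))
```

```text
[ 656.43 -137.41  146.22] [ 0.24  0.01 -0.69] 78.06968421820766 [-18.16  23.43 134.53 164.35  43.71 -83.59]
back [ 521.14 -122.45  209.27]
60 [-20.18  20.16 137.79 161.72  43.91 -82.54]
120 [-23.03  12.27 143.31 157.08  42.1  -79.78]
150 [-24.94   7.66 145.7  153.45  40.43 -77.24]
180 [-27.31   2.48 147.76 148.31  38.25 -73.3 ]
hb [-24.94  -3.97 140.97 139.73  26.64 -60.93]
power [array([ -0.31,  14.97, 115.3 ,  -4.24,  29.91,  99.49])]
power [array([ -0.31,  14.97, 115.3 ,  -4.24,  29.91, -80.51])]
```

```bash
cat >> h.py <<'E'
KY=dict(power=125,tall=-25,timer=-75,start=-125)
K=tool(-6.5,20,-1)
def key(n,h): # TCP at h mm above key top along the normal
    return np.array([620,-135.5,0])+Ro.from_euler('z',-6.5,degrees=True).apply([-70.2,KY[n],55.5])-h*K.as_matrix()[:,2]
E
python3 - <<'E'
from h import *
np.set_printoptions(precision=1,suppress=True)
L=np.load('L.npy');p,R,s=now()
for n in KY: print(n,key(n,30),ik(key(n,0),K,L,[-10,18,116,0,25,-100])[0])
b=p-130*R.as_matrix()[:,2];qa=ik(b,R,L,s['qpos'])[0];qb=ik(key('power',30),K,L,[-.3,15,115,-4,30,-80])[0]
pp,RR=b,R;N=4
for k in range(1,N+1):
    u=k/N;q=qa+(qb-qa)*u+np.array([0,-16,0,0,0,0])*np.sin(np.pi*u);a,r=fk(q,L)
    if k==N:a,r=key('power',30),K
    print(q,a,r.as_matrix()[:,2]);go(pp,RR,a,r,12);pp,RR=a,r
E
```

```text
power [554.2  -2.2  83.7] [ -0.2  20.7 117.8  -5.8  21.7 -78.7]
tall [ 537.2 -151.2   83.7] [ -19.3   21.1  117.2   11.3   22.6 -112.5]
timer [ 531.6 -200.9   83.7] [ -25.3   22.   115.5   15.5   24.2 -121.9]
start [ 525.9 -250.6   83.7] [ -30.8   23.3  113.2   18.5   26.4 -129.7]
[-17.7   1.  137.6 115.7  37.6 -79.1] [550.   29.6 264.2] [ 0.9  0.3 -0.4]
12 row t [0.876, -1.129, -0.007] w [0.0335, 0.0092, -0.059] mid [559. -39. 247.] zmin 209
[-11.9  -2.1 131.   75.5  33.6 -79.2] [516.6  86.7 238.8] [ 0.7  0.4 -0.6]
12 row t [0.262, -0.541, 0.076] w [0.0261, -0.0028, -0.0605] mid [534.  67. 253.] zmin 239
[ -6.    4.1 124.4  35.2  29.5 -79.3] [511.5  53.8 163.9] [ 0.5  0.2 -0.9]
12 row t [-0.278, -0.535, 0.344] w [0.0291, -0.0058, -0.0568] mid [512.  73. 193.] zmin 164
[ -0.1  16.9 117.8  -5.1  25.5 -79.4] [554.2  -2.2  83.7] [ 0.3 -0.  -0.9]
12 row t [-0.324, -0.471, 0.69] w [0.0267, 0.0002, -0.0588] mid [533.  23. 114.] zmin 84
```

Emit:
move_arm([
  {"tx": 0, "ty": 0, "tz": -0.3, "wx": 0, "wy": 0, "wz": 0},
  {"tx": 0, "ty": 0, "tz": -0.6, "wx": 0, "wy": 0, "wz": 0},
  {"tx": 0, "ty": 0, "tz": -0.9, "wx": 0, "wy": 0, "wz": 0},
  {"tx": 0, "ty": 0, "tz": -1.2, "wx": 0, "wy": 0, "wz": 0},
  {"tx": 0, "ty": 0, "tz": -1.2, "wx": 0, "wy": 0, "wz": 0},
  {"tx": 0, "ty": 0, "tz": -1.4, "wx": 0, "wy": 0, "wz": 0},
  {"tx": 0, "ty": 0, "tz": -1.4, "wx": 0, "wy": 0, "wz": 0},
  {"tx": 0, "ty": 0, "tz": -1.4, "wx": 0, "wy": 0, "wz": 0},
  {"tx": 0, "ty": 0, "tz": -1.4, "wx": 0, "wy": 0, "wz": 0},
  {"tx": 0, "ty": 0, "tz": -1.4, "wx": 0, "wy": 0, "wz": 0},
  {"tx": 0, "ty": 0, "tz": -1.0, "wx": 0, "wy": 0, "wz": 0},
  {"tx": 0, "ty": 0, "tz": -0.8, "wx": 0, "wy": 0, "wz": 0},
])

```text
time_s: 17.63
ee_pos: [537.6, -124.2, 201.6]
ee_rot: [180.0, -65.2, -6.3]
force: [0.7, 0.0, -0.7]
gripper_width: 78.0
gripper_force: 0.0
```

Emit:
move_arm([
  {"tx": 0.876, "ty": -1.129, "tz": -0.007, "wx": 0.0335, "wy": 0.0092, "wz": -0.059},
  {"tx": 0.876, "ty": -1.129, "tz": -0.007, "wx": 0.0335, "wy": 0.0092, "wz": -0.059},
  {"tx": 0.876, "ty": -1.129, "tz": -0.007, "wx": 0.0335, "wy": 0.0092, "wz": -0.059},
  {"tx": 0.876, "ty": -1.129, "tz": -0.007, "wx": 0.0335, "wy": 0.0092, "wz": -0.059},
  {"tx": 0.876, "ty": -1.129, "tz": -0.007, "wx": 0.0335, "wy": 0.0092, "wz": -0.059},
  {"tx": 0.876, "ty": -1.129, "tz": -0.007, "wx": 0.0335, "wy": 0.0092, "wz": -0.059},
  {"tx": 0.876, "ty": -1.129, "tz": -0.007, "wx": 0.0335, "wy": 0.0092, "wz": -0.059},
  {"tx": 0.876, "ty": -1.129, "tz": -0.007, "wx": 0.0335, "wy": 0.0092, "wz": -0.059},
  {"tx": 0.876, "ty": -1.129, "tz": -0.007, "wx": 0.0335, "wy": 0.0092, "wz": -0.059},
  {"tx": 0.876, "ty": -1.129, "tz": -0.007, "wx": 0.0335, "wy": 0.0092, "wz": -0.059},
  {"tx": 0.876, "ty": -1.129, "tz": -0.007, "wx": 0.0335, "wy": 0.0092, "wz": -0.059},
  {"tx": 0.876, "ty": -1.129, "tz": -0.007, "wx": 0.0335, "wy": 0.0092, "wz": -0.059},
], gripper=0, force=10)

```text
time_s: 18.63
ee_pos: [549.4, 30.2, 264.6]
ee_rot: [132.4, -51.6, 74.0]
force: [-0.6, 0.5, -0.8]
gripper_width: 1.5
gripper_force: 0.0
```

Run:
```python
from h import *
np.set_printoptions(precision=1,suppress=True)
L=np.load('L.npy');p,R,s=now();print(p,s['qpos'],s['gripper_width'])
a,r=fk([-11.9,-2.1,131,75.5,33.6,-79.2],L);b,t=fk([-6,4.1,124.4,35.2,29.5,-79.3],L)
go(p,R,a,r,12);go(a,r,b,t,12);go(b,t,key('power',30),K,12)
```

```text
[549.4  30.2 264.6] [-17.8   1.1 136.9 115.   37.4 -78.5] 1.479100608344035
12 row t [0.253, -0.541, 0.081] w [0.0261, -0.0028, -0.06] mid [534.  67. 253.] zmin 238
12 row t [-0.281, -0.533, 0.344] w [0.0291, -0.0059, -0.0569] mid [512.  73. 192.] zmin 164
12 row t [-0.325, -0.467, 0.688] w [0.0266, 0.0002, -0.0589] mid [533.  23. 114.] zmin 84
```

Emit:
move_arm([
  {"tx": 0.253, "ty": -0.541, "tz": 0.081, "wx": 0.0261, "wy": -0.0028, "wz": -0.06},
  {"tx": 0.253, "ty": -0.541, "tz": 0.081, "wx": 0.0261, "wy": -0.0028, "wz": -0.06},
  {"tx": 0.253, "ty": -0.541, "tz": 0.081, "wx": 0.0261, "wy": -0.0028, "wz": -0.06},
  {"tx": 0.253, "ty": -0.541, "tz": 0.081, "wx": 0.0261, "wy": -0.0028, "wz": -0.06},
  {"tx": 0.253, "ty": -0.541, "tz": 0.081, "wx": 0.0261, "wy": -0.0028, "wz": -0.06},
  {"tx": 0.253, "ty": -0.541, "tz": 0.081, "wx": 0.0261, "wy": -0.0028, "wz": -0.06},
  {"tx": 0.253, "ty": -0.541, "tz": 0.081, "wx": 0.0261, "wy": -0.0028, "wz": -0.06},
  {"tx": 0.253, "ty": -0.541, "tz": 0.081, "wx": 0.0261, "wy": -0.0028, "wz": -0.06},
  {"tx": 0.253, "ty": -0.541, "tz": 0.081, "wx": 0.0261, "wy": -0.0028, "wz": -0.06},
  {"tx": 0.253, "ty": -0.541, "tz": 0.081, "wx": 0.0261, "wy": -0.0028, "wz": -0.06},
  {"tx": 0.253, "ty": -0.541, "tz": 0.081, "wx": 0.0261, "wy": -0.0028, "wz": -0.06},
  {"tx": 0.253, "ty": -0.541, "tz": 0.081, "wx": 0.0261, "wy": -0.0028, "wz": -0.06},
])

```text
time_s: 19.63
ee_pos: [516.3, 86.3, 238.0]
ee_rot: [131.8, -18.8, 105.6]
force: [-0.2, 0.3, -0.3]
gripper_width: 0.2
gripper_force: 0.0
```

Emit:
move_arm([
  {"tx": -0.281, "ty": -0.533, "tz": 0.344, "wx": 0.0291, "wy": -0.0059, "wz": -0.0569},
  {"tx": -0.281, "ty": -0.533, "tz": 0.344, "wx": 0.0291, "wy": -0.0059, "wz": -0.0569},
  {"tx": -0.281, "ty": -0.533, "tz": 0.344, "wx": 0.0291, "wy": -0.0059, "wz": -0.0569},
  {"tx": -0.281, "ty": -0.533, "tz": 0.344, "wx": 0.0291, "wy": -0.0059, "wz": -0.0569},
  {"tx": -0.281, "ty": -0.533, "tz": 0.344, "wx": 0.0291, "wy": -0.0059, "wz": -0.0569},
  {"tx": -0.281, "ty": -0.533, "tz": 0.344, "wx": 0.0291, "wy": -0.0059, "wz": -0.0569},
  {"tx": -0.281, "ty": -0.533, "tz": 0.344, "wx": 0.0291, "wy": -0.0059, "wz": -0.0569},
  {"tx": -0.281, "ty": -0.533, "tz": 0.344, "wx": 0.0291, "wy": -0.0059, "wz": -0.0569},
  {"tx": -0.281, "ty": -0.533, "tz": 0.344, "wx": 0.0291, "wy": -0.0059, "wz": -0.0569},
  {"tx": -0.281, "ty": -0.533, "tz": 0.344, "wx": 0.0291, "wy": -0.0059, "wz": -0.0569},
  {"tx": -0.281, "ty": -0.533, "tz": 0.344, "wx": 0.0291, "wy": -0.0059, "wz": -0.0569},
  {"tx": -0.281, "ty": -0.533, "tz": 0.344, "wx": 0.0291, "wy": -0.0059, "wz": -0.0569},
])

```text
time_s: 20.63
ee_pos: [511.5, 52.9, 163.0]
ee_rot: [150.3, 9.3, 133.2]
force: [0.0, -0.2, -0.3]
gripper_width: 0.6
gripper_force: 0.0
```

Run:
```python
from h import *
np.set_printoptions(precision=1,suppress=True)
p,R,s=now();print(p,s['qpos'],s['gripper_width'])
go(p,R,key('power',30),K,12)
```

```text
[511.5  52.9 163. ] [ -6.1   4.7 123.9  35.2  29.5 -79.4] 0.5550339657715173
12 row t [-0.323, -0.461, 0.684] w [0.0266, 0.0002, -0.0589] mid [533.  23. 113.] zmin 84
```

Emit:
move_arm([
  {"tx": -0.323, "ty": -0.461, "tz": 0.684, "wx": 0.0266, "wy": 0.0002, "wz": -0.0589},
  {"tx": -0.323, "ty": -0.461, "tz": 0.684, "wx": 0.0266, "wy": 0.0002, "wz": -0.0589},
  {"tx": -0.323, "ty": -0.461, "tz": 0.684, "wx": 0.0266, "wy": 0.0002, "wz": -0.0589},
  {"tx": -0.323, "ty": -0.461, "tz": 0.684, "wx": 0.0266, "wy": 0.0002, "wz": -0.0589},
  {"tx": -0.323, "ty": -0.461, "tz": 0.684, "wx": 0.0266, "wy": 0.0002, "wz": -0.0589},
  {"tx": -0.323, "ty": -0.461, "tz": 0.684, "wx": 0.0266, "wy": 0.0002, "wz": -0.0589},
  {"tx": -0.323, "ty": -0.461, "tz": 0.684, "wx": 0.0266, "wy": 0.0002, "wz": -0.0589},
  {"tx": -0.323, "ty": -0.461, "tz": 0.684, "wx": 0.0266, "wy": 0.0002, "wz": -0.0589},
  {"tx": -0.323, "ty": -0.461, "tz": 0.684, "wx": 0.0266, "wy": 0.0002, "wz": -0.0589},
  {"tx": -0.323, "ty": -0.461, "tz": 0.684, "wx": 0.0266, "wy": 0.0002, "wz": -0.0589},
  {"tx": -0.323, "ty": -0.461, "tz": 0.684, "wx": 0.0266, "wy": 0.0002, "wz": -0.0589},
  {"tx": -0.323, "ty": -0.461, "tz": 0.684, "wx": 0.0266, "wy": 0.0002, "wz": -0.0589},
])

```text
time_s: 21.63
ee_pos: [554.4, -2.2, 83.7]
ee_rot: [180.0, 20.0, 173.5]
force: [-0.2, -0.1, -0.4]
gripper_width: 0.4
gripper_force: 0.0
```

Run:
```python
from h import *
np.set_printoptions(precision=1,suppress=True)
from workcell import grab_frame
import cv2
ims=[]
f=grab_frame('side');ims.append(f['color'][130:290,320:480,::-1])
f=grab_frame('top');ims.append(f['color'][100:230,290:420,::-1])
cv2.imwrite('pics/kp.png',np.hstack([cv2.resize(i,(400,400),interpolation=cv2.INTER_CUBIC) for i in ims]))
p,R,s=now();print(p,s['force'],key('power',30),(R.inv()*K).as_rotvec(),proj('side',p),proj('top',p))
go(p,R,key('power',8),K,8)
```

```text
[554.5  -1.7  83.2] [ 0.2 -0.4 -0.4] [554.2  -2.2  83.7] [ 0. -0. -0.] [349.3 189.7] [320.3 177.3]
8 row t [-0.0, -0.007, 0.268] w [0.0002, -0.0002, -0.0003] mid [559.  -3.  71.] zmin 63
```

View pics/kp.png

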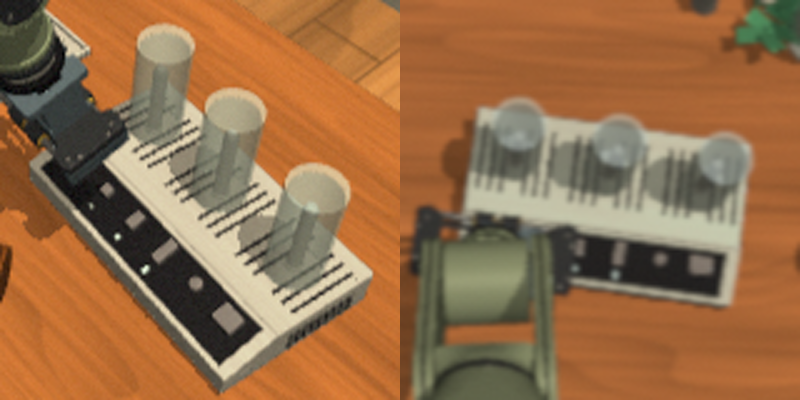

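The glass stands flat over the middle tube, in line with its neighbours (side crop (235,95), top crop (618,142)). The fingertips are above the power key (side crop (75,180)). I approach it.

Emit:
move_arm([
  {"tx": 0, "ty": 0, "tz": 0.3, "wx": 0, "wy": 0, "wz": 0},
  {"tx": 0, "ty": 0, "tz": 0.3, "wx": 0, "wy": 0, "wz": 0},
  {"tx": 0, "ty": 0, "tz": 0.3, "wx": 0, "wy": 0, "wz": 0},
  {"tx": 0, "ty": 0, "tz": 0.3, "wx": 0, "wy": 0, "wz": 0},
  {"tx": 0, "ty": 0, "tz": 0.3, "wx": 0, "wy": 0, "wz": 0},
  {"tx": 0, "ty": 0, "tz": 0.3, "wx": 0, "wy": 0, "wz": 0},
  {"tx": 0, "ty": 0, "tz": 0.2, "wx": 0, "wy": 0, "wz": 0},
  {"tx": 0, "ty": 0, "tz": 0.1, "wx": 0, "wy": 0, "wz": 0},
])

```text
time_s: 22.4
ee_pos: [561.7, -2.5, 63.7]
ee_rot: [179.8, 20.0, 173.3]
force: [-0.3, 0.6, 1.2]
gripper_width: 0.5
gripper_force: 0.0
```

Emit:
move_arm([
  {"tx": 0, "ty": 0, "tz": 0.08, "wx": 0, "wy": 0, "wz": 0},
  {"tx": 0, "ty": 0, "tz": 0.08, "wx": 0, "wy": 0, "wz": 0},
  {"tx": 0, "ty": 0, "tz": 0.08, "wx": 0, "wy": 0, "wz": 0},
  {"tx": 0, "ty": 0, "tz": 0.08, "wx": 0, "wy": 0, "wz": 0},
  {"tx": 0, "ty": 0, "tz": 0.08, "wx": 0, "wy": 0, "wz": 0},
])

```text
time_s: 22.82
ee_pos: [563.3, -2.6, 60.4]
ee_rot: [179.8, 20.0, 173.3]
force: [-0.7, 0.1, -0.6]
gripper_width: 0.6
gripper_force: 0.0
```

Emit:
move_arm([
  {"tx": 0, "ty": 0, "tz": 0.08, "wx": 0, "wy": 0, "wz": 0},
  {"tx": 0, "ty": 0, "tz": 0.08, "wx": 0, "wy": 0, "wz": 0},
  {"tx": 0, "ty": 0, "tz": 0.08, "wx": 0, "wy": 0, "wz": 0},
  {"tx": 0, "ty": 0, "tz": 0.06, "wx": 0, "wy": 0, "wz": 0},
])

```text
time_s: 23.15
ee_pos: [564.2, -2.7, 57.6]
ee_rot: [179.8, 20.0, 173.3]
force: [-1.2, 0.4, 2.2]
gripper_width: 0.2
gripper_force: 1.2
```

Emit:
move_arm([
  {"tx": 0, "ty": 0, "tz": 0.05, "wx": 0, "wy": 0, "wz": 0},
  {"tx": 0, "ty": 0, "tz": 0.05, "wx": 0, "wy": 0, "wz": 0},
  {"tx": 0, "ty": 0, "tz": 0.05, "wx": 0, "wy": 0, "wz": 0},
])

```text
time_s: 23.4
ee_pos: [564.7, -2.8, 56.2]
ee_rot: [179.8, 20.0, 173.3]
force: [-2.1, -0.7, 2.2]
gripper_width: 0.7
gripper_force: 1.8
```

Emit:
move_arm([
  {"tx": 0, "ty": 0, "tz": 0.05, "wx": 0, "wy": 0, "wz": 0},
  {"tx": 0, "ty": 0, "tz": 0.05, "wx": 0, "wy": 0, "wz": 0},
  {"tx": 0, "ty": 0, "tz": 0.05, "wx": 0, "wy": 0, "wz": 0},
])

```text
time_s: 23.65
ee_pos: [565.3, -2.8, 54.8]
ee_rot: [179.8, 20.0, 173.3]
force: [-1.6, -0.0, 3.7]
gripper_width: 0.0
gripper_force: 2.3
```

```bash
python3 -c "
from h import *
p,R,s=now();print(p,s['force'],-R.as_matrix()[:,2]@s['force'])"
```

```text
[565.25162204  -2.81694305  54.7897621 ] [-1.64064387 -0.0106802   3.68417994] 4.019435194144829
```

Emit:
move_arm([
  {"tx": 0, "ty": 0, "tz": 0.05, "wx": 0, "wy": 0, "wz": 0},
  {"tx": 0, "ty": 0, "tz": 0.05, "wx": 0, "wy": 0, "wz": 0},
  {"tx": 0, "ty": 0, "tz": 0.02, "wx": 0, "wy": 0, "wz": 0},
  {"tx": 0, "ty": 0, "tz": 0, "wx": 0, "wy": 0, "wz": 0},
  {"tx": 0, "ty": 0, "tz": 0, "wx": 0, "wy": 0, "wz": 0},
  {"tx": 0, "ty": 0, "tz": 0, "wx": 0, "wy": 0, "wz": 0},
])

```text
time_s: 24.15
ee_pos: [565.4, -2.8, 54.5]
ee_rot: [179.8, 20.0, 173.3]
force: [-6.7, 1.5, 13.1]
gripper_width: 0.3
gripper_force: 7.2
```

```bash
python3 -c "
from h import *
p,R,s=now();print(p,s['force'],-R.as_matrix()[:,2]@s['force'])"
```

```text
[565.36587249  -2.83543307  54.53018598] [-6.66097396  1.47482448 13.09678326] 14.626665472035606
```

Emit:
move_arm([
  {"tx": 0, "ty": 0, "tz": -0.09, "wx": 0, "wy": 0, "wz": 0},
  {"tx": 0, "ty": 0, "tz": 0, "wx": 0, "wy": 0, "wz": 0},
  {"tx": 0, "ty": 0, "tz": 0, "wx": 0, "wy": 0, "wz": 0},
  {"tx": 0, "ty": 0, "tz": 0, "wx": 0, "wy": 0, "wz": 0},
  {"tx": 0, "ty": 0, "tz": 0, "wx": 0, "wy": 0, "wz": 0},
  {"tx": 0, "ty": 0, "tz": 0, "wx": 0, "wy": 0, "wz": 0},
  {"tx": 0, "ty": 0, "tz": 0, "wx": 0, "wy": 0, "wz": 0},
  {"tx": 0, "ty": 0, "tz": 0, "wx": 0, "wy": 0, "wz": 0},
  {"tx": 0, "ty": 0, "tz": 0, "wx": 0, "wy": 0, "wz": 0},
  {"tx": 0, "ty": 0, "tz": 0, "wx": 0, "wy": 0, "wz": 0},
  {"tx": 0, "ty": 0, "tz": 0, "wx": 0, "wy": 0, "wz": 0},
  {"tx": 0, "ty": 0, "tz": 0, "wx": 0, "wy": 0, "wz": 0},
])

```text
time_s: 25.15
ee_pos: [565.3, -2.8, 54.6]
ee_rot: [179.8, 20.0, 173.3]
force: [-3.6, 0.7, 6.4]
gripper_width: 0.3
gripper_force: 4.0
```

```bash
python3 -c "
from h import *
p,R,s=now();print(p,s['force'],-R.as_matrix()[:,2]@s['force'])"
```

```text
[565.28145186  -2.81863977  54.61849333] [-3.61772065  0.67840789  6.37020841] 7.240979119294862
```

Emit:
move_arm([
  {"tx": 0, "ty": 0, "tz": -0.08, "wx": 0, "wy": 0, "wz": 0},
  {"tx": 0, "ty": 0, "tz": -0.12, "wx": 0, "wy": 0, "wz": 0},
  {"tx": 0, "ty": 0, "tz": -0.2, "wx": 0, "wy": 0, "wz": 0},
  {"tx": 0, "ty": 0, "tz": -0.3, "wx": 0, "wy": 0, "wz": 0},
  {"tx": 0, "ty": 0, "tz": -0.5, "wx": 0, "wy": 0, "wz": 0},
  {"tx": 0, "ty": 0, "tz": -0.5, "wx": 0, "wy": 0, "wz": 0},
  {"tx": 0, "ty": 0, "tz": -0.3, "wx": 0, "wy": 0, "wz": 0},
])

```text
time_s: 25.73
ee_pos: [558.5, -2.1, 73.8]
ee_rot: [179.8, 20.0, 173.3]
force: [1.0, 0.1, -0.4]
gripper_width: 0.1
gripper_force: 0.0
```

Emit:
move_arm([
  {"tx": 0, "ty": -0.6, "tz": 0, "wx": 0, "wy": 0, "wz": 0},
  {"tx": 0, "ty": -1.2, "tz": 0, "wx": 0, "wy": 0, "wz": 0},
  {"tx": 0, "ty": -1.4, "tz": 0, "wx": 0, "wy": 0, "wz": 0},
  {"tx": 0, "ty": -1.4, "tz": 0, "wx": 0, "wy": 0, "wz": 0},
  {"tx": 0, "ty": -1.4, "tz": 0, "wx": 0, "wy": 0, "wz": 0},
  {"tx": 0, "ty": -1.5, "tz": 0, "wx": 0, "wy": 0, "wz": 0},
  {"tx": 0, "ty": -1.5, "tz": 0, "wx": 0, "wy": 0, "wz": 0},
  {"tx": 0, "ty": -1.4, "tz": 0, "wx": 0, "wy": 0, "wz": 0},
  {"tx": 0, "ty": -1.4, "tz": 0, "wx": 0, "wy": 0, "wz": 0},
  {"tx": 0, "ty": -1.4, "tz": 0, "wx": 0, "wy": 0, "wz": 0},
  {"tx": 0, "ty": -1.2, "tz": 0, "wx": 0, "wy": 0, "wz": 0},
  {"tx": 0, "ty": -0.6, "tz": 0, "wx": 0, "wy": 0, "wz": 0},
])

```text
time_s: 26.73
ee_pos: [541.0, -152.7, 72.8]
ee_rot: [179.8, 20.0, 173.2]
force: [0.3, -0.1, -0.1]
gripper_width: 0.4
gripper_force: 0.0
```

```bash
cat > st.py <<'E'
from h import *
import sys
np.set_printoptions(precision=2,suppress=True)
p,R,s=now();d=K.inv().apply(p-key(sys.argv[1],0));print(p,'off from key (tool axes)',d,'to stop',K.as_matrix()[:,2]@(np.array([565.3,-2.8,54.6])+Ro.from_euler('z',-6.5,degrees=True).apply([0,KY[sys.argv[1]]-125,0])-p),'Fn',-K.as_matrix()[:,2]@s['force'],(R.inv()*K).as_rotvec(),s['qpos'])
E
python3 st.py tall
```

```text
[ 540.97 -152.65   72.8 ] off from key (tool axes) [  0.07  -0.99 -18.44] to stop 19.566081601485525 Fn -0.21546219668355804 [ 0. -0. -0.] [ -19.63   17.39  118.48   10.74   25.02 -111.87]
```

Emit:
move_arm([
  {"tx": 0, "ty": 0, "tz": 0.3, "wx": 0, "wy": 0, "wz": 0},
  {"tx": 0, "ty": 0, "tz": 0.4, "wx": 0, "wy": 0, "wz": 0},
  {"tx": 0, "ty": 0, "tz": 0.3, "wx": 0, "wy": 0, "wz": 0},
  {"tx": 0, "ty": 0, "tz": 0.2, "wx": 0, "wy": 0, "wz": 0},
  {"tx": 0, "ty": 0, "tz": 0.06, "wx": 0, "wy": 0, "wz": 0},
  {"tx": 0, "ty": 0, "tz": 0.06, "wx": 0, "wy": 0, "wz": 0},
  {"tx": 0, "ty": 0, "tz": 0.06, "wx": 0, "wy": 0, "wz": 0},
  {"tx": 0, "ty": 0, "tz": 0.06, "wx": 0, "wy": 0, "wz": 0},
  {"tx": 0, "ty": 0, "tz": 0.06, "wx": 0, "wy": 0, "wz": 0},
  {"tx": 0, "ty": 0, "tz": 0.06, "wx": 0, "wy": 0, "wz": 0},
  {"tx": 0, "ty": 0, "tz": 0.06, "wx": 0, "wy": 0, "wz": 0},
])

```text
time_s: 27.65
ee_pos: [546.8, -151.5, 57.8]
ee_rot: [179.8, 20.0, 173.3]
force: [-0.2, 1.2, 3.4]
gripper_width: 0.3
gripper_force: 1.1
```

```bash
python3 st.py tall
```

```text
[ 546.78 -151.54   57.77] off from key (tool axes) [-0.09  0.78 -2.38] to stop 3.511843618473461 Fn 3.282226753528123 [ 0.  0. -0.] [ -19.29   19.09  118.82   11.48   22.98 -112.44]
```

Emit:
move_arm([
  {"tx": 0, "ty": 0, "tz": 0.05, "wx": 0, "wy": 0, "wz": 0},
  {"tx": 0, "ty": 0, "tz": 0.05, "wx": 0, "wy": 0, "wz": 0},
  {"tx": 0, "ty": 0, "tz": 0.05, "wx": 0, "wy": 0, "wz": 0},
  {"tx": 0, "ty": 0, "tz": 0.05, "wx": 0, "wy": 0, "wz": 0},
  {"tx": 0, "ty": 0, "tz": 0.05, "wx": 0, "wy": 0, "wz": 0},
])

```text
time_s: 28.07
ee_pos: [547.6, -151.7, 55.3]
ee_rot: [179.8, 20.0, 173.3]
force: [-0.6, 3.4, 3.4]
gripper_width: 0.5
gripper_force: 2.0
```

```bash
python3 st.py tall
```

```text
[ 547.63 -151.67   55.34] off from key (tool axes) [-0.07  0.74  0.2 ] to stop 0.9339003267493021 Fn 3.5065016621172314 [ 0. -0. -0.] [ -19.27   19.37  118.87   11.6    22.66 -112.57]
```

Emit:
move_arm([
  {"tx": 0, "ty": 0, "tz": 0.04, "wx": 0, "wy": 0, "wz": 0},
  {"tx": 0, "ty": 0, "tz": 0.04, "wx": 0, "wy": 0, "wz": 0},
  {"tx": 0, "ty": 0, "tz": 0, "wx": 0, "wy": 0, "wz": 0},
  {"tx": 0, "ty": 0, "tz": 0, "wx": 0, "wy": 0, "wz": 0},
  {"tx": 0, "ty": 0, "tz": 0, "wx": 0, "wy": 0, "wz": 0},
])

```text
time_s: 28.48
ee_pos: [547.9, -151.8, 54.5]
ee_rot: [179.8, 20.0, 173.3]
force: [-1.1, 3.5, 4.2]
gripper_width: 0.4
gripper_force: 2.5
```

```bash
python3 st.py tall
```

```text
[ 547.86 -151.76   54.53] off from key (tool axes) [-0.01  0.68  1.03] to stop 0.0951290233441843 Fn 4.410656771592476 [ 0. -0. -0.] [ -19.26   19.46  118.89   11.64   22.56 -112.6 ]
```

Emit:
move_arm([
  {"tx": 0, "ty": 0, "tz": -0.08, "wx": 0, "wy": 0, "wz": 0},
  {"tx": 0, "ty": 0, "tz": -0.12, "wx": 0, "wy": 0, "wz": 0},
  {"tx": 0, "ty": 0, "tz": -0.2, "wx": 0, "wy": 0, "wz": 0},
  {"tx": 0, "ty": 0, "tz": -0.3, "wx": 0, "wy": 0, "wz": 0},
  {"tx": 0, "ty": 0, "tz": -0.5, "wx": 0, "wy": 0, "wz": 0},
  {"tx": 0, "ty": 0, "tz": -0.5, "wx": 0, "wy": 0, "wz": 0},
  {"tx": 0, "ty": 0, "tz": -0.3, "wx": 0, "wy": 0, "wz": 0},
])

```text
time_s: 29.07
ee_pos: [540.9, -151.3, 73.8]
ee_rot: [179.8, 20.0, 173.3]
force: [0.4, 0.4, -0.2]
gripper_width: 0.6
gripper_force: 0.0
```

Emit:
move_arm([
  {"tx": 0, "ty": -0.5, "tz": 0, "wx": 0, "wy": 0, "wz": 0},
  {"tx": 0, "ty": -1.0, "tz": 0, "wx": 0, "wy": 0, "wz": 0},
  {"tx": 0, "ty": -1.0, "tz": 0, "wx": 0, "wy": 0, "wz": 0},
  {"tx": 0, "ty": -1.0, "tz": 0, "wx": 0, "wy": 0, "wz": 0},
  {"tx": 0, "ty": -1.0, "tz": 0, "wx": 0, "wy": 0, "wz": 0},
  {"tx": 0, "ty": -0.5, "tz": 0, "wx": 0, "wy": 0, "wz": 0},
  {"tx": 0, "ty": -0.05, "tz": 0, "wx": 0, "wy": 0, "wz": 0},
])

```text
time_s: 29.65
ee_pos: [535.1, -202.4, 73.1]
ee_rot: [179.8, 20.0, 173.2]
force: [-1.5, -0.6, -0.0]
gripper_width: 0.3
gripper_force: 0.0
```

```bash
python3 st.py timer
```

```text
[ 535.14 -202.36   73.12] off from key (tool axes) [  0.12  -1.04 -18.8 ] to stop 19.925137300985718 Fn 0.46957160992728364 [ 0.  0. -0.] [ -25.69   18.29  116.91   14.69   26.6  -121.04]
```

Emit:
move_arm([
  {"tx": 0, "ty": 0, "tz": 0.3, "wx": 0, "wy": 0, "wz": 0},
  {"tx": 0, "ty": 0, "tz": 0.4, "wx": 0, "wy": 0, "wz": 0},
  {"tx": 0, "ty": 0, "tz": 0.3, "wx": 0, "wy": 0, "wz": 0},
  {"tx": 0, "ty": 0, "tz": 0.2, "wx": 0, "wy": 0, "wz": 0},
  {"tx": 0, "ty": 0, "tz": 0.06, "wx": 0, "wy": 0, "wz": 0},
  {"tx": 0, "ty": 0, "tz": 0.06, "wx": 0, "wy": 0, "wz": 0},
  {"tx": 0, "ty": 0, "tz": 0.06, "wx": 0, "wy": 0, "wz": 0},
  {"tx": 0, "ty": 0, "tz": 0.06, "wx": 0, "wy": 0, "wz": 0},
  {"tx": 0, "ty": 0, "tz": 0.06, "wx": 0, "wy": 0, "wz": 0},
  {"tx": 0, "ty": 0, "tz": 0.06, "wx": 0, "wy": 0, "wz": 0},
  {"tx": 0, "ty": 0, "tz": 0.06, "wx": 0, "wy": 0, "wz": 0},
])

```text
time_s: 30.57
ee_pos: [540.7, -201.8, 58.0]
ee_rot: [179.8, 20.0, 173.3]
force: [-1.0, 0.9, 1.5]
gripper_width: 0.5
gripper_force: 1.0
```

Emit:
move_arm([
  {"tx": 0, "ty": 0, "tz": 0.05, "wx": 0, "wy": 0, "wz": 0},
  {"tx": 0, "ty": 0, "tz": 0.05, "wx": 0, "wy": 0, "wz": 0},
  {"tx": 0, "ty": 0, "tz": 0.05, "wx": 0, "wy": 0, "wz": 0},
  {"tx": 0, "ty": 0, "tz": 0.05, "wx": 0, "wy": 0, "wz": 0},
  {"tx": 0, "ty": 0, "tz": 0.04, "wx": 0, "wy": 0, "wz": 0},
])

```text
time_s: 30.98
ee_pos: [541.6, -201.9, 55.7]
ee_rot: [179.8, 20.0, 173.3]
force: [-1.0, 0.7, 4.2]
gripper_width: 0.4
gripper_force: 1.9
```

```bash
python3 st.py timer
```

```text
[ 541.56 -201.89   55.74] off from key (tool axes) [ 0.12  0.15 -0.3 ] to stop 1.4302067248473516 Fn 4.269147597337167 [ 0. -0. -0.] [ -25.32   20.2   117.31   15.79   24.33 -122.03]
```

Emit:
move_arm([
  {"tx": 0, "ty": 0, "tz": 0.05, "wx": 0, "wy": 0, "wz": 0},
  {"tx": 0, "ty": 0, "tz": 0.04, "wx": 0, "wy": 0, "wz": 0},
  {"tx": 0, "ty": 0, "tz": 0, "wx": 0, "wy": 0, "wz": 0},
  {"tx": 0, "ty": 0, "tz": 0, "wx": 0, "wy": 0, "wz": 0},
  {"tx": 0, "ty": 0, "tz": 0, "wx": 0, "wy": 0, "wz": 0},
])

```text
time_s: 31.4
ee_pos: [541.9, -201.9, 54.9]
ee_rot: [179.8, 20.0, 173.3]
force: [-1.3, 1.8, 4.0]
gripper_width: 0.8
gripper_force: 2.2
```

```bash
python3 st.py timer
```

```text
[ 541.87 -201.94   54.86] off from key (tool axes) [0.13 0.14 0.63] to stop 0.5008719212984288 Fn 4.258292773919855 [ 0. -0. -0.] [ -25.31   20.3   117.32   15.84   24.22 -122.07]
```

Emit:
move_arm([
  {"tx": 0, "ty": 0, "tz": -0.08, "wx": 0, "wy": 0, "wz": 0},
  {"tx": 0, "ty": 0, "tz": -0.12, "wx": 0, "wy": 0, "wz": 0},
  {"tx": 0, "ty": 0, "tz": -0.2, "wx": 0, "wy": 0, "wz": 0},
  {"tx": 0, "ty": 0, "tz": -0.3, "wx": 0, "wy": 0, "wz": 0},
  {"tx": 0, "ty": 0, "tz": -0.5, "wx": 0, "wy": 0, "wz": 0},
  {"tx": 0, "ty": 0, "tz": -0.5, "wx": 0, "wy": 0, "wz": 0},
  {"tx": 0, "ty": 0, "tz": -0.3, "wx": 0, "wy": 0, "wz": 0},
])

```text
time_s: 31.98
ee_pos: [534.9, -201.3, 74.2]
ee_rot: [179.8, 20.0, 173.3]
force: [0.2, -0.4, 0.7]
gripper_width: 0.7
gripper_force: 0.0
```

Emit:
move_arm([
  {"tx": 0, "ty": -0.5, "tz": 0, "wx": 0, "wy": 0, "wz": 0},
  {"tx": 0, "ty": -1.0, "tz": 0, "wx": 0, "wy": 0, "wz": 0},
  {"tx": 0, "ty": -1.0, "tz": 0, "wx": 0, "wy": 0, "wz": 0},
  {"tx": 0, "ty": -1.0, "tz": 0, "wx": 0, "wy": 0, "wz": 0},
  {"tx": 0, "ty": -1.0, "tz": 0, "wx": 0, "wy": 0, "wz": 0},
  {"tx": 0, "ty": -0.5, "tz": 0, "wx": 0, "wy": 0, "wz": 0},
  {"tx": 0, "ty": 0, "tz": 0, "wx": 0, "wy": 0, "wz": 0},
])

```text
time_s: 32.57
ee_pos: [529.2, -252.1, 73.4]
ee_rot: [179.8, 20.0, 173.2]
force: [-0.0, -0.7, -0.2]
gripper_width: 0.2
gripper_force: 0.0
```

```bash
python3 st.py start
```

```text
[ 529.19 -252.1    73.42] off from key (tool axes) [  0.28  -1.13 -19.18] to stop 20.304541520785435 Fn -0.17421111246326476 [ 0.  0. -0.] [ -31.36   19.55  114.72   17.59   28.61 -128.82]
```

Emit:
move_arm([
  {"tx": 0, "ty": 0, "tz": 0.3, "wx": 0, "wy": 0, "wz": 0},
  {"tx": 0, "ty": 0, "tz": 0.4, "wx": 0, "wy": 0, "wz": 0},
  {"tx": 0, "ty": 0, "tz": 0.3, "wx": 0, "wy": 0, "wz": 0},
  {"tx": 0, "ty": 0, "tz": 0.2, "wx": 0, "wy": 0, "wz": 0},
  {"tx": 0, "ty": 0, "tz": 0.06, "wx": 0, "wy": 0, "wz": 0},
  {"tx": 0, "ty": 0, "tz": 0.06, "wx": 0, "wy": 0, "wz": 0},
  {"tx": 0, "ty": 0, "tz": 0.06, "wx": 0, "wy": 0, "wz": 0},
  {"tx": 0, "ty": 0, "tz": 0.06, "wx": 0, "wy": 0, "wz": 0},
  {"tx": 0, "ty": 0, "tz": 0.06, "wx": 0, "wy": 0, "wz": 0},
  {"tx": 0, "ty": 0, "tz": 0.06, "wx": 0, "wy": 0, "wz": 0},
  {"tx": 0, "ty": 0, "tz": 0.06, "wx": 0, "wy": 0, "wz": 0},
])

```text
time_s: 33.48
ee_pos: [534.8, -251.5, 58.4]
ee_rot: [179.8, 20.0, 173.3]
force: [-0.9, 1.2, 1.4]
gripper_width: 0.7
gripper_force: 0.9
```

```bash
python3 st.py start
```

```text
[ 534.78 -251.49   58.36] off from key (tool axes) [ 0.28  0.11 -3.15] to stop 4.276965187456241 Fn 1.634606175813202 [ 0. -0. -0.] [ -30.97   21.14  115.08   18.59   26.71 -129.71]
```

Emit:
move_arm([
  {"tx": 0, "ty": 0, "tz": 0.05, "wx": 0, "wy": 0, "wz": 0},
  {"tx": 0, "ty": 0, "tz": 0.05, "wx": 0, "wy": 0, "wz": 0},
  {"tx": 0, "ty": 0, "tz": 0.05, "wx": 0, "wy": 0, "wz": 0},
  {"tx": 0, "ty": 0, "tz": 0.05, "wx": 0, "wy": 0, "wz": 0},
  {"tx": 0, "ty": 0, "tz": 0.05, "wx": 0, "wy": 0, "wz": 0},
  {"tx": 0, "ty": 0, "tz": 0.04, "wx": 0, "wy": 0, "wz": 0},
])

```text
time_s: 33.98
ee_pos: [535.8, -251.6, 55.6]
ee_rot: [179.8, 20.0, 173.3]
force: [-1.9, 0.3, 3.5]
gripper_width: 0.5
gripper_force: 1.9
```

```bash
python3 st.py start
```

```text
[ 535.78 -251.61   55.59] off from key (tool axes) [ 0.29  0.11 -0.2 ] to stop 1.3274691829990015 Fn 3.920915647634703 [ 0. -0. -0.] [ -30.93   21.44  115.13   18.79   26.37 -129.89]
```

Emit:
move_arm([
  {"tx": 0, "ty": 0, "tz": 0.05, "wx": 0, "wy": 0, "wz": 0},
  {"tx": 0, "ty": 0, "tz": 0.04, "wx": 0, "wy": 0, "wz": 0},
  {"tx": 0, "ty": 0, "tz": 0, "wx": 0, "wy": 0, "wz": 0},
  {"tx": 0, "ty": 0, "tz": 0, "wx": 0, "wy": 0, "wz": 0},
  {"tx": 0, "ty": 0, "tz": 0, "wx": 0, "wy": 0, "wz": 0},
])

```text
time_s: 34.4
ee_pos: [536.1, -251.6, 54.7]
ee_rot: [179.8, 20.0, 173.3]
force: [-1.7, 0.1, 3.8]
gripper_width: 0.5
gripper_force: 2.2
```

```bash
python3 st.py start
```

```text
[ 536.09 -251.63   54.72] off from key (tool axes) [0.29 0.11 0.73] to stop 0.4038524365597107 Fn 4.140208496162699 [ 0. -0. -0.] [ -30.91   21.53  115.15   18.85   26.26 -129.94]
```

Emit:
move_arm([
  {"tx": 0, "ty": 0, "tz": -0.08, "wx": 0, "wy": 0, "wz": 0},
  {"tx": 0, "ty": 0, "tz": -0.12, "wx": 0, "wy": 0, "wz": 0},
  {"tx": 0, "ty": 0, "tz": -0.2, "wx": 0, "wy": 0, "wz": 0},
  {"tx": 0, "ty": 0, "tz": -0.3, "wx": 0, "wy": 0, "wz": 0},
  {"tx": 0, "ty": 0, "tz": -0.5, "wx": 0, "wy": 0, "wz": 0},
  {"tx": 0, "ty": 0, "tz": -1.0, "wx": 0, "wy": 0, "wz": 0},
  {"tx": 0, "ty": 0, "tz": -1.5, "wx": 0, "wy": 0, "wz": 0},
  {"tx": 0, "ty": 0, "tz": -1.5, "wx": 0, "wy": 0, "wz": 0},
  {"tx": 0, "ty": 0, "tz": -1.5, "wx": 0, "wy": 0, "wz": 0},
  {"tx": 0, "ty": 0, "tz": -1.5, "wx": 0, "wy": 0, "wz": 0},
  {"tx": 0, "ty": 0, "tz": -1.0, "wx": 0, "wy": 0, "wz": 0},
  {"tx": 0, "ty": 0, "tz": 0, "wx": 0, "wy": 0, "wz": 0},
])

```text
time_s: 35.4
ee_pos: [505.2, -248.9, 143.8]
ee_rot: [180.0, 20.2, 173.3]
force: [0.4, 0.2, -0.9]
gripper_width: 0.6
gripper_force: 0.0
```

```bash
python3 st.py start
python3 - <<'E'
from workcell import grab_frame
import cv2,numpy as np
ims=[]
f=grab_frame('side');ims.append(f['color'][90:290,230:480,::-1])
f=grab_frame('top');ims.append(f['color'][100:230,250:412,::-1])
cv2.imwrite('pics/end.png',np.hstack([cv2.resize(i,(400,320),interpolation=cv2.INTER_CUBIC) for i in ims]))
E
```

```text
[ 505.19 -248.88  143.83] off from key (tool axes) [ -1.05  -0.65 -93.62] to stop 94.74460860703793 Fn -0.948556433111994 [-0.  0. -0.] [ -32.59   12.49  112.42   14.38   37.67 -125.99]
```

View pics/end.png

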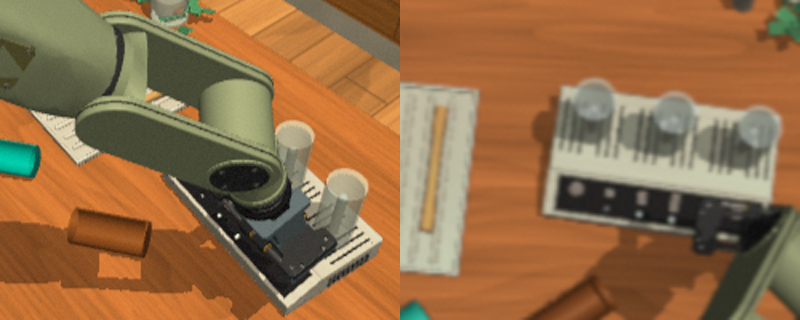

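All three glasses stand upright on the tubes (top crop (594,100), (674,115), (758,127)), the muddler is undisturbed, and the arm is clear.

```bash
python3 -c "
from workcell import env
print(env.job_done())"
```

```text
the job is handed in; nothing more can be done
None
```

I put the glass upside down over the middle tube and let go of it, then pressed power (held over 1 s), tall-glass, timer and start in order, and handed the job in at about 35 s; force on the power key briefly reached about 15 N, under the 20 N limit, and the result of the judging was not shown.

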